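Hold the colour meter flush on a tilted display

TASK

The tilted display on the desk is due for a colour calibration. Pick up the small grey colour meter, lean it to match the slope of the screen and hold its flat underside flush against the glass, inside the outline drawn in the middle of the screen and with its long side along the outline's long side. Press lightly so that no light gets under it, without swinging the screen on its hinge and without disturbing the other things on the desk, and finish while still holding the meter there in the gripper, the fingers not touching the screen.

Things in the scene. Friction and masses are not known exactly. Their poses are not given: they have to be found in the camera images.
- meter_mid (a point): Middle (half-way up) of the loose colour meter, a rounded grey block 68 mm long (x), 44 mm wide (y), 50 mm tall (z, from flat underside to crowned top), about 0.14 kg. Its straight sides run from 13 to 37 mm above the underside; the top 6 mm is narrower. It starts upright on the desk, left or right of the robot. Take it across its width. Half a turn about z makes no difference.
- meter_foot (a point): Centre of the meter's flat underside (a black rubber seal, 64 x 40 mm, 6 mm thick), 25 mm below meter_mid along the meter's z; same axes.
- target (a point): Centre of the white outline, 92 mm (x) by 68 mm (y), in the middle of the display's flat glass, about 135 mm above the desk. x runs up the screen in the plane of the glass, y across it (to the robot's left), z is the outward normal, up and towards the robot. The display is a black-framed panel 172 mm (x) by 250 mm (y), 12 mm thick, on a fixed aluminium stand.
- screen_top (a point): Middle of the upper edge of the display's glass, 86 mm up the screen (x) from target; same axes.
- screen (a joint): Slope of the display, rad: 0 is level, face up; it grows as the far edge rises; starts at 0.30 to 0.56. The hinge runs across the screen (y), 28 mm behind the middle of the glass. It is a friction hinge that stays as left and slips at about 1.2 N m (14 N at the upper or lower edge); a push at the middle does not turn it.
- calculator: Loose black desk calculator, 150 x 100 x 23 mm, lying flat on the side opposite the meter; origin at the centre of its underside. Leave it alone.
- phone: Loose phone, 74 x 152 x 10 mm, lying flat between robot and display; origin at the centre of its underside. Leave it alone.
- tumbler: Loose black drinking tumbler, 82 mm across, 186 mm tall plus a short steel straw (26 mm), behind and to one side of the display; origin at the centre of its underside. Leave it alone.
- gel_bottle: Loose small clear bottle with a white cap, 44 mm across, 124 mm tall, behind and to the other side of the display; origin at the centre of its underside. Leave it alone.
Not all that is in view belongs to the job. Of the things that look like the part that bears meter_mid, the smallest one is meant.

How it is judged:
On the way, in this order (a step that is already met when the one before it is completed fails the run):
1. the meter is held in the fingers, clear of the desk and not yet on the screen (height (world z) of meter_foot above 0.03 m and contact force between meter and the fingers above 1 N and contact force between meter and screen below 0.1 N), for 0.2 s.
2. the meter's underside lies flush on the glass inside the outline (distance between meter_foot and target below 0.016 m and angle between the z axis of meter_foot and the z axis of target, either way round below 0.05 rad and contact force between meter and screen above 1 N), for 0.5 s.
At the end, for the whole second after the job is handed in: Meter held (fingers over 2 N), still, underside on the glass: within 0.05 rad and 3 mm, centre within 16 mm of the outline's, long sides within 0.2 rad; pressing 1 to 15 N; robot not touching the screen; screen's upper edge within 8 mm of its start (all of step 2 and z of meter_foot in the frame of target below 0.003 m and angle between the x axis of meter_foot and the x axis of target, either way round below 0.2 rad and contact force between meter and screen below 15 N and contact force between meter and the fingers above 2 N and contact force between each of the arm, the fingers and screen below 0.2 N and linear speed of meter below 0.02 m/s and height (world z) of meter_foot above 0.08 m and distance of screen_top from where it was at the start of the episode below 0.008 m); the arm keeps its last pose, push and grip.
It fails at once if the meter or the robot presses the screen with more than 40 N (contact force between screen and anything else above 40 N).
It fails at once if the screen is swung on its hinge (upper edge more than 12 mm away) (distance of screen_top from where it was at the start of the episode above 0.012 m).
It fails at once if the calculator is shifted more than 20 mm (distance of calculator from where it was at the start of the episode above 0.02 m).
It fails at once if the phone is shifted more than 20 mm (distance of phone from where it was at the start of the episode above 0.02 m).
It fails at once if the tumbler or the gel bottle is shifted more than 20 mm (distance of any of tumbler, gel_bottle from where it was at the start of the episode above 0.02 m).
It also fails if it takes over 42 s, if anything falls off the work surface, if the arm or the gripper's body presses on something with over 40 N, if the wrist force passes 120 N, or if a joint passes its speed limit or range.

ROBOT

A 6-joint arm with a two-finger parallel gripper is mounted at the origin on the work surface. World frame = base frame: x ahead of the robot, y to its left, z up, the work surface at z = 0. Lengths are in m, angles in rad, forces in N, time in s.
With the tool pointing down it reaches from about 0.375 to 0.975 m from the base axis. Payload 3.8 kg.
Tool frame: the origin (TCP) lies midway between the tips of the shut fingers; the grasp point (between the pads) lies env.grasp_offset behind it (env.grasp_offset is the distance from the TCP to the grasp point, in m); z points along the fingers, y is the direction in which the jaws open and shut (so a half turn about z gives the same grasp; the last joint's range is limited). The gripper opens to 88 mm and grips with 3 to 60 N. Pads are 18 mm wide; open, the fingers measure 123 mm over their backs; the gripper's body (75 mm by 187 mm) begins 45 mm behind the grasp point.
Start: joints at [-1.36, 0.264, 1.604, -0, 1.274, -0.037], TCP at [0.166, -0.654, 0.201] pointing down, gripper open.
Joint ranges: [-2.63, 2.63], [-0.94, 2.18], [0.31, 2.57], [-1.31, 4.45], [0, 2.66], [-2.55, 2.55]. Speed limits (rad/s): [2.57, 2.57, 3.14, 3.14, 3.14, 3.14].

INTERFACE

Orientations are given as a rotation vector (axis times angle).
In Python, from plant import env gives the robot as it stands. The module is installed in compiled form; this text tells all that it offers.
- The arm moves only by the tool servo_tool, never from a script. Its argument "rows" is one flat list of numbers, 6 for each row, row after row: the shift along the tool's x, y, z normalised to -1 to 1, where 1 is 0.04 m, then the turn, a rotation vector about the tool's x, y, z normalised to -1 to 1, where 1 is 0.12 rad. In form: [dx, dy, dz, wx, wy, wz, dx, dy, dz, wx, wy, wz, ...]. A call has 1 to 10 rows; each row shifts and turns the pose as measured when the row begins, along the tool's axes as they then stand; what a row does not reach is not made up. A row lasts 1/12 s, in which the tool goes at most 41.7 mm and 7.16 degrees, less where a joint would pass 70% of its speed; a pose out of reach is approached as far as the arm can. A call with a number of a shift or a turn outside -1 to 1 is refused whole. A call with a gripper value outside its range is refused whole. "jaw" is the opening, from -1 (shut) to 1 (fully open), set as the call begins (left out, the last holds). The fingers move at their own pace and stop on an object; "newtons" is the grip in N (left out, the last holds). Time passes only in rows, so rows that do not move let the fingers close. It gives the time, the measured TCP pose, the force and the opening at its end, in the units of the state.
- env.sense(): the state, without advancing time (a new reading comes with each control period).
- env.capture(name): name is "side" or "top"; returns the picture (480x640x3 uint8, blue, green, red); there is no depth.
- env.calibration(name): a dict with "mtx" (3x3 intrinsics, pixels), "R" (3x3) and "t" (3): a world point X has camera coordinates R X + t. Camera axes: x right, y down, z forward; pixel columns grow to the right and rows downward; lengths in m; the calibration is good to about 2 mm. A picture is of the moment at which its call begins. calibration takes no time and is no camera call.
- env.job_done(): hands the job in, once; it reports no verdict.
The state is a dict: "time": time; "joint_positions": joint angles; "joint_velocities": joint speeds; "joint_efforts": joint torques, N m; "tool_pos": TCP position; "ee_rot": TCP orientation; "force": force on the tool from outside, world axes, zero at the start; "wrist_torque": the same for the moment, N m; "grip_width": finger opening in m.
Only numpy, scipy, OpenCV 4.12 (cv2) and the standard library are available. Lean on these libraries where they do the work, as an engineer would, in place of code of your own. Each camera call takes 0.05 s, during which the arm holds its last target.

## Working session

There is one attempt and no reset: what is moved stays moved. The work goes in short steps, Python scripts to look and compute and a tool call to move; the robot and the scene stay as the last step left them, time stands still between calls to the robot, and variables do not carry over. Pictures are saved under pics/ and viewed, and the job is handed in when it is done.

Besides the shell and the picture viewer there is one more tool, called after ">>>" as a command line: name --argument value ..., lists and objects as JSON in quotes. servo_tool: Moves the arm, as the interface text tells. Its arguments: {"type":"object","properties":{"rows":{"type":"array"},"jaw":{"type":"number"},"newtons":{"type":"number"}},"required":["rows"]}

```bash
mkdir -p pics; python3 - <<'E'
from plant import env
import cv2
for n in("side","top"):
    cv2.imwrite(f"pics/{n}0.png",env.capture(n)); c=env.calibration(n); print(n,c)
print(env.sense(),env.grasp_offset)
E
```

```text
side {'mtx': array([[556.75214234,   0.        , 319.42827643],
       [  0.        , 556.75214234, 238.62672045],
       [  0.        ,   0.        ,   1.        ]]), 'R': array([[-0.99831822, -0.05476419, -0.01901632],
       [-0.01272546,  0.52704248, -0.84974366],
       [ 0.05655793, -0.84807258, -0.52685301]]), 't': array([0.53465232, 0.08918117, 1.19587369])}
top {'mtx': array([[623.01600191,   0.        , 331.85698885],
       [  0.        , 623.01600191, 249.05504065],
       [  0.        ,   0.        ,   1.        ]]), 'R': array([[-4.93462490e-04, -9.99948893e-01,  1.00979478e-02],
       [-9.96575973e-01, -3.43156982e-04, -8.26813846e-02],
       [ 8.26806242e-02, -1.01041723e-02, -9.96524872e-01]]), 't': array([-0.00427371,  0.54023752,  1.57790172])}
{'time': 0.1, 'joint_positions': array([-1.35987325e+00,  2.64673474e-01,  1.60520351e+00, -9.81993246e-06,
        1.27370855e+00, -3.69135361e-02]), 'joint_velocities': array([ 0.00022765, -0.00218264, -0.0040627 ,  0.00207233,  0.0006194 ,
       -0.00153679]), 'joint_efforts': array([ 4.37189756e-04, -5.03617966e+01, -3.58071470e+01,  7.32233073e-02,
        2.33788689e-02, -6.08210280e-05]), 'tool_pos': array([ 0.16542075, -0.65369007,  0.20003383]), 'ee_rot': array([-3.11553288e+00, -3.88064470e-01,  2.86523959e-04]), 'force': array([-0.49275037, -0.36270864,  0.0314088 ]), 'wrist_torque': array([ 0.00091198, -0.03698158, -0.0167846 ]), 'grip_width': 0.08801705985120774} 0.0187
```

View pics/side0.png

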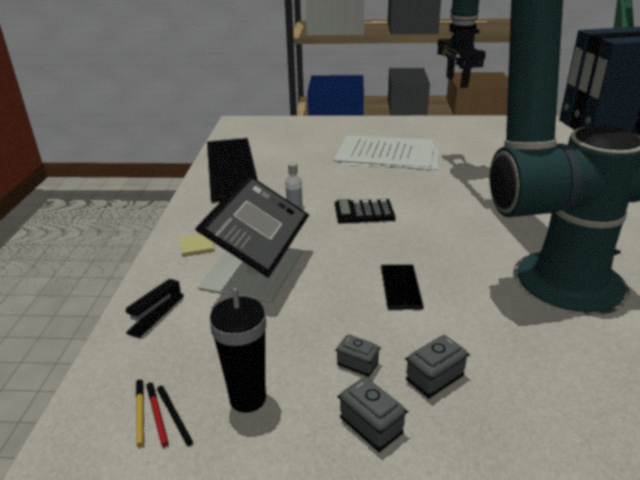

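View pics/top0.png

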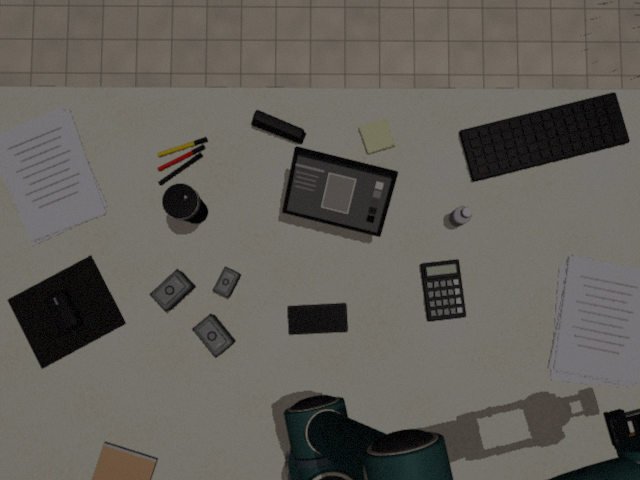

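The side view shows three grey meters at about (358,354), (437,365) and (372,413). The top view shows them at (227,282), (173,291) and (214,335). The one at top (227,282) and side (358,354) is the smallest, so it fits the description. I'll confirm it in an enlarged crop.

```bash
python3 - <<'E'
import cv2,numpy as np
t=cv2.imread('pics/top0.png');s=cv2.imread('pics/side0.png')
a=cv2.resize(np.clip(t[255:365,140:260]*1.6,0,255).astype('uint8'),None,fx=3.3,fy=3.3,interpolation=cv2.INTER_CUBIC)
b=cv2.resize(s[320:460,320:480],(396,363),interpolation=cv2.INTER_CUBIC)
cv2.imwrite('pics/c1.png',np.hstack([a[:363],b]))
a=cv2.resize(np.clip(t[140:245,275:405]*1.6,0,255).astype('uint8'),None,fx=6,fy=5.6,interpolation=cv2.INTER_CUBIC)
cv2.imwrite('pics/c2.png',a)
b=cv2.resize(s[170:290,185:320],None,fx=5,fy=5,interpolation=cv2.INTER_CUBIC);cv2.imwrite('pics/c3.png',b)
E
```

```text
(no output)
```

View pics/c1.png

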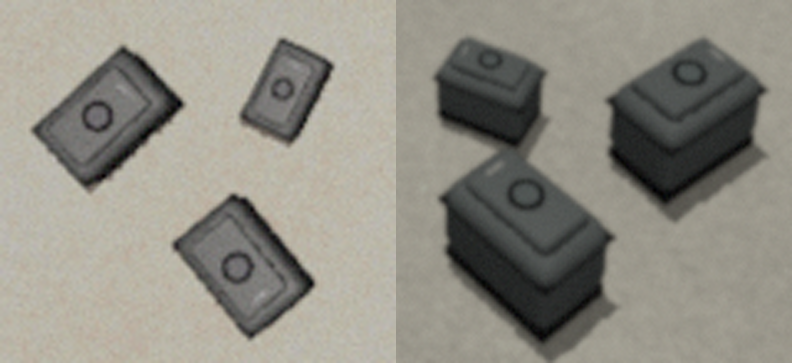

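View pics/c2.png

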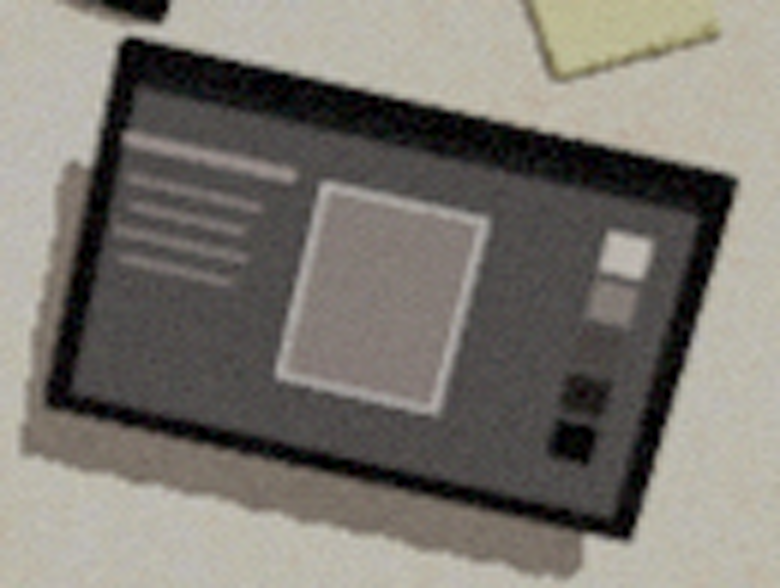

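View pics/c3.png

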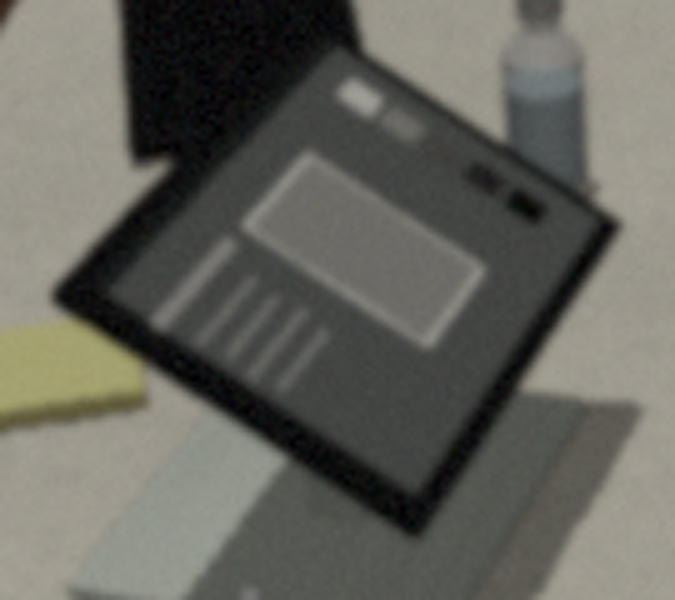

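The crop confirms that the top-right meter in the top view (227,282) is clearly the smallest. That is the target. Next I triangulate it and the screen from the corners I read.

```bash
cat > h.py <<'E'
import numpy as np,cv2
from scipy.spatial.transform import Rotation as Ro
from plant import env
C={n:env.calibration(n) for n in("side","top")}
P={n:c["mtx"]@np.c_[c["R"],c["t"]] for n,c in C.items()}
def tri(a,b):
    X=cv2.triangulatePoints(P["top"],P["side"],np.array(a,float).T,np.array(b,float).T); return (X[:3]/X[3]).T
def ray(n,uv,z):
    c=C[n];o=-c["R"].T@c["t"];d=c["R"].T@np.linalg.inv(c["mtx"])@np.array([*uv,1.]);return o+d*(z-o[2])/d[2]
def proj(n,X):
    x=P[n]@np.append(X,1);return x[:2]/x[2]
def un(p,o,f): return (np.array(p,float)+.5)/np.array(f)-.5+np.array(o)
E
python3 - <<'E'
from h import *
np.set_printoptions(precision=4,suppress=True)
t=un([(322,182),(490,216),(437,413),(277,380),(122,37),(738,178),(632,540),(47,405)],(275,140),(6,5.6))
s=un([(241,228),(307,150),(488,268),(430,350),(55,298),(340,42),(620,225),(418,537)],(185,170),(5,5))
X=tri(t,s);print(X)
for n,p in(("top",t),("side",s)):print(n,np.array([proj(n,x) for x in X])-p)
M=np.array([[46,34,0],[46,-34,0],[-46,-34,0],[-46,34,0],[86,125,0],[86,-125,0],[-86,-125,0],[-86,125,0]])/1e3
for sel in(slice(0,4),slice(4,8),slice(0,8)):
    c=X[sel].mean(0);R,r=Ro.align_vectors(X[sel]-c,M[sel]);R=R.as_matrix()
    print(c,r,"z",R[:,2],"slope",np.arccos(R[2,2]),"x",R[:,0],"y",R[:,1])
a=un([(282,89)],(140,255),(3.3,3.3));b=un([(93,60)],(320,320),(2.475,2.593))
x=tri(a,b);print("ring",x,a,b,proj("top",x[0]),proj("side",x[0]),ray("top",a[0],.05),ray("side",b[0],.05))
q=un([(283,40),(333,66),(290,143),(240,120)],(140,255),(3.3,3.3))
for p in q:print(ray("top",p,.04))
np.set_printoptions()
s=env.sense();print(Ro.from_rotvec(s["ee_rot"]).as_matrix())
E
```

```text
[[ 0.7124  0.0054  0.1547]
 [ 0.6968 -0.0612  0.1562]
 [ 0.6188 -0.0415  0.1096]
 [ 0.6345  0.0236  0.1078]
 [ 0.7706  0.0841  0.1675]
 [ 0.7057 -0.1596  0.1616]
 [ 0.5666 -0.1225  0.0859]
 [ 0.6278  0.1191  0.0812]]
top [[0.0348 0.2773]
 [0.0639 0.5778]
 [0.0425 0.6887]
 [0.0206 0.2755]
 [0.1268 0.7522]
 [0.3376 3.2932]
 [0.009  0.2961]
 [0.0025 0.0335]]
side [[-0.3985 -0.0481]
 [-0.7921 -0.092 ]
 [-0.9678 -0.094 ]
 [-0.4053 -0.0407]
 [-1.145  -0.1607]
 [-4.2448 -0.5341]
 [-0.3958 -0.0326]
 [-0.0532 -0.0052]]
[ 0.6656 -0.0184  0.1321] 0.0014569205783938424 z [-0.4853  0.1364  0.8637] slope 0.5282987709756416 x [ 0.8409 -0.198   0.5037] y [ 0.2397  0.9707 -0.0186]
[ 0.6677 -0.0197  0.124 ] 0.007994296316237166 z [-0.4716  0.1205  0.8735] slope 0.5083516194874979 x [ 0.8456 -0.2193  0.4867] y [0.2502 0.9682 0.0015]
[ 0.6666 -0.0191  0.1281] 0.014635253828335394 z [-0.4752  0.1223  0.8713] slope 0.5128796350545216 x [ 0.844  -0.2164  0.4907] y [ 0.2486  0.9686 -0.0004]
ring [[0.455  0.2642 0.0479]] [[225.1061 281.6212]] [[357.2778 342.832 ]] [225.0918 281.9739] [356.6432 342.7974] [0.4559 0.2638 0.05  ] [0.454  0.2665 0.05  ]
[0.4937 0.2652 0.04  ]
[0.4738 0.2267 0.04  ]
[0.415  0.2588 0.04  ]
[0.4325 0.2972 0.04  ]
[[ 0.9694  0.2453 -0.0004]
 [ 0.2453 -0.9694  0.0019]
 [ 0.0001 -0.002  -1.    ]]
```

```bash
python3 - <<'E'
from h import *
np.set_printoptions(precision=3,suppress=True)
a=un([(97,117),(237,267)],(140,255),(3.3,3.3));b=un([(689-396,72),(526-396,194)],(320,320),(2.475,2.593))
# pairing both ways
for bb in (b,b[::-1]):
    X=tri(a,bb);print(X,[np.abs(proj("top",x)-p).max() for x,p in zip(X,a)])
q=un([(125,45),(183,103),(88,190),(32,128)],(140,255),(3.3,3.3))
print([ray("top",p,.06) for p in q])
s=env.sense()
T=lambda yaw:np.array([[np.cos(yaw),np.sin(yaw),0],[np.sin(yaw),-np.cos(yaw),0],[0,0,-1.]])
E
```

```text
[[ 0.392  0.385  0.157]
 [ 0.367  0.311 -0.024]] [np.float64(17.717563786429366), np.float64(18.96329305699112)]
[[0.433 0.399 0.067]
 [0.321 0.293 0.068]] [np.float64(0.42868487855810145), np.float64(0.5364543667969883)]
[array([0.489, 0.381, 0.06 ]), array([0.445, 0.337, 0.06 ]), array([0.38 , 0.407, 0.06 ]), array([0.426, 0.45 , 0.06 ])]
```

```bash
cat >> h.py <<'E'
def D(yaw): return np.array([[np.cos(yaw),np.sin(yaw),0],[np.sin(yaw),-np.cos(yaw),0],[0,0,-1.]])
def S(sl,ps): # tool frame facing the screen: x=-screen x, y=screen y, z=-n
    x=np.array([np.cos(sl)*np.cos(ps),np.cos(sl)*np.sin(ps),np.sin(sl)]);y=np.array([-np.sin(ps),np.cos(ps),0])
    return np.c_[-x,y,-np.cross(x,y)]
def plan(goal,Rg,n,cyl=False):
    s=env.sense();p0=s["tool_pos"];R0=Ro.from_rotvec(s["ee_rot"]);Rg=Ro.from_matrix(Rg);rel=(R0.inv()*Rg).as_rotvec()
    print("t",s["time"],"p",p0.round(4),"F",s["force"].round(2),"q",s["joint_positions"].round(2),"w",round(s["grip_width"],4),"rel",rel.round(3))
    cy=lambda p:np.array([np.hypot(p[0],p[1]),np.arctan2(p[1],p[0]),p[2]])
    ps=[];
    for k in range(n+1):
        f=k/n
        if cyl:
            c=cy(p0)+f*(cy(goal)-cy(p0));p=np.array([c[0]*np.cos(c[1]),c[0]*np.sin(c[1]),c[2]])
        else:p=p0+f*(goal-p0)
        ps.append((p,R0*Ro.from_rotvec(rel*f)))
    out=[]
    for (p,R),(p2,R2) in zip(ps,ps[1:]):
        out.append(np.r_[R.inv().apply(p2-p)/.04,(R.inv()*R2).as_rotvec()/.12])
    out=np.array(out)
    for i in range(0,n,10):print(np.round(out[i:i+10],2).tolist())
    print("max",np.abs(out).max())
E
python3 - <<'E'
from h import *
s=env.sense();print(s["tool_pos"],s["time"])
plan(np.array([.455,.265,.24]),D(2.65),28,True)
E
```

```text
[ 0.16542075 -0.65369007  0.20003383] 0.1
t 0.1 p [ 0.1654 -0.6537  0.2   ] F [-0.49 -0.36  0.03] q [-1.36  0.26  1.61 -0.    1.27 -0.04] w 0.088 rel [-1.000e-03 -2.000e-03 -2.402e+00]
[[1.1, -0.17, -0.04, -0.0, -0.0, -0.71], [1.1, -0.15, -0.04, -0.0, -0.0, -0.71], [1.09, -0.12, -0.04, -0.0, -0.0, -0.71], [1.09, -0.1, -0.04, -0.0, -0.0, -0.71], [1.08, -0.08, -0.04, -0.0, -0.0, -0.71], [1.07, -0.06, -0.04, -0.0, -0.0, -0.71], [1.06, -0.04, -0.04, -0.0, -0.0, -0.71], [1.06, -0.02, -0.04, -0.0, -0.0, -0.71], [1.05, -0.0, -0.04, -0.0, -0.0, -0.71], [1.04, 0.02, -0.04, -0.0, -0.0, -0.71]]
[[1.03, 0.04, -0.04, -0.0, -0.0, -0.71], [1.02, 0.06, -0.04, -0.0, -0.0, -0.71], [1.01, 0.07, -0.04, -0.0, -0.0, -0.71], [1.0, 0.09, -0.04, -0.0, -0.0, -0.71], [0.99, 0.11, -0.04, -0.0, -0.0, -0.71], [0.98, 0.13, -0.04, -0.0, -0.0, -0.71], [0.97, 0.14, -0.04, -0.0, -0.0, -0.71], [0.96, 0.16, -0.04, -0.0, -0.0, -0.71], [0.95, 0.18, -0.04, -0.0, -0.0, -0.71], [0.93, 0.19, -0.04, -0.0, -0.0, -0.71]]
[[0.92, 0.21, -0.04, -0.0, -0.0, -0.71], [0.91, 0.22, -0.04, -0.0, -0.0, -0.71], [0.9, 0.24, -0.04, -0.0, -0.0, -0.71], [0.88, 0.25, -0.04, -0.0, -0.0, -0.71], [0.87, 0.26, -0.04, -0.0, -0.0, -0.71], [0.86, 0.28, -0.04, -0.0, -0.0, -0.71], [0.84, 0.29, -0.04, -0.0, -0.0, -0.71], [0.83, 0.3, -0.04, -0.0, -0.0, -0.71]]
max 1.1044708148513984
```

>>> servo_tool --rows '[0.8,-0.4,-0.3,0,0,-0.6,0.8,-0.4,-0.3,0,0,-0.6,0.8,-0.4,-0.3,0,0,-0.6,0.8,-0.4,-0.3,0,0,-0.6,0.8,-0.3,-0.3,0,0,-0.6,0.8,-0.3,-0.3,0,0,-0.6,0.8,-0.3,-0.3,0,0,-0.6,0.8,-0.3,-0.3,0,0,-0.6,0.8,-0.2,0,0,0,-0.6,0.8,-0.1,0,0,0,-0.6]' --jaw 1 --newtons 15

```text
time: 0.93
tool_pos: [0.3682, -0.367, 0.2926]
ee_rot: [-2.751, -1.485, -0.003]
force: [0.7, -0.3, -0.4]
grip_width: 0.0878
```

```bash
python3 - <<'E'
from h import *
plan(np.array([.455,.265,.24]),D(2.65),20,True)
E
```

```text
t 0.9333 p [ 0.3682 -0.367   0.2926] F [ 0.69 -0.34 -0.42] q [-0.84 -0.07  1.8   0.01  1.42 -0.26] w 0.0878 rel [-0.002 -0.017 -1.66 ]
[[0.84, 0.15, 0.07, -0.0, -0.01, -0.69], [0.84, 0.17, 0.07, -0.0, -0.01, -0.69], [0.83, 0.18, 0.07, -0.0, -0.01, -0.69], [0.83, 0.2, 0.07, -0.0, -0.01, -0.69], [0.83, 0.21, 0.07, -0.0, -0.01, -0.69], [0.82, 0.23, 0.07, -0.0, -0.01, -0.69], [0.82, 0.24, 0.07, -0.0, -0.01, -0.69], [0.82, 0.26, 0.07, -0.0, -0.01, -0.69], [0.81, 0.27, 0.07, -0.0, -0.01, -0.69], [0.81, 0.28, 0.07, -0.0, -0.01, -0.69]]
[[0.8, 0.3, 0.07, -0.0, -0.01, -0.69], [0.8, 0.31, 0.07, -0.0, -0.01, -0.69], [0.79, 0.33, 0.07, -0.0, -0.01, -0.69], [0.79, 0.34, 0.07, -0.0, -0.01, -0.69], [0.78, 0.35, 0.07, -0.0, -0.01, -0.69], [0.78, 0.37, 0.07, -0.0, -0.01, -0.69], [0.77, 0.38, 0.07, -0.0, -0.01, -0.69], [0.77, 0.4, 0.07, -0.0, -0.01, -0.69], [0.76, 0.41, 0.07, -0.0, -0.01, -0.69], [0.75, 0.42, 0.07, -0.0, -0.01, -0.69]]
max 0.8377066614383006
```

>>> servo_tool --rows '[0.85,0.2,0,0,0,-0.7,0.85,0.2,0,0,0,-0.7,0.85,0.2,0,0,0,-0.7,0.85,0.2,0,0,0,-0.7,0.85,0.2,0,0,0,-0.7,0.85,0.25,0,0,0,-0.7,0.85,0.25,0,0,0,-0.7,0.85,0.25,0,0,0,-0.7,0.85,0.25,0,0,0,-0.7,0.85,0.3,0,0,0,-0.7]'

```text
time: 1.77
tool_pos: [0.521, -0.0402, 0.2929]
ee_rot: [-1.856, -2.516, -0.01]
force: [0.5, 0.4, 0.3]
grip_width: 0.0884
```

>>> servo_tool --rows '[0.8,0.3,0.1,0,0,-0.7,0.8,0.3,0.1,0,0,-0.7,0.8,0.3,0.1,0,0,-0.7,0.8,0.35,0.1,0,0,-0.7,0.8,0.35,0.1,0,0,-0.7,0.8,0.35,0.1,0,0,-0.7,0.8,0.35,0.1,0,0,-0.7,0.75,0.4,0.1,0,0,-0.7,0.75,0.4,0.1,0,0,-0.7]'

```text
time: 2.52
tool_pos: [0.4434, 0.2719, 0.2567]
ee_rot: [-0.736, -3.039, -0.016]
force: [0.4, 0.5, -0.6]
grip_width: 0.0883
```

```bash
python3 - <<'E'
from h import *
plan(np.array([.455,.265,.15]),D(2.65),10)
E
```

```text
t 2.5167 p [0.4434 0.2719 0.2567] F [ 0.39  0.46 -0.64] q [ 0.49 -0.06  1.86  0.02  1.35 -0.61] w 0.0883 rel [ 0.007 -0.016  0.016]
[[-0.04, -0.0, 0.27, 0.01, -0.01, 0.01], [-0.04, -0.0, 0.27, 0.01, -0.01, 0.01], [-0.04, -0.0, 0.27, 0.01, -0.01, 0.01], [-0.04, -0.0, 0.27, 0.01, -0.01, 0.01], [-0.04, -0.0, 0.27, 0.01, -0.01, 0.01], [-0.04, -0.0, 0.27, 0.01, -0.01, 0.01], [-0.04, -0.0, 0.27, 0.01, -0.01, 0.01], [-0.04, -0.0, 0.27, 0.01, -0.01, 0.01], [-0.03, -0.0, 0.27, 0.01, -0.01, 0.01], [-0.03, -0.0, 0.27, 0.01, -0.01, 0.01]]
max 0.2667234387708765
```

>>> servo_tool --rows '[-0.15,0,0.4,0,-0.05,0.05,-0.15,0,0.6,0,0,0,0,0,0.6,0,0,0,0,0,0.6,0,0,0,0,0,0.3,0,0,0,0,0,0,0,0,0,0,0,0,0,0,0]'

```text
time: 3.1
tool_pos: [0.446, 0.2759, 0.1503]
ee_rot: [-0.717, -3.045, -0.014]
force: [0.3, -0.0, 0.1]
grip_width: 0.0885
```

```bash
python3 - <<'E'
from h import *
plan(np.array([.455,.265,.013]),D(2.65),10)
im=env.capture("side")[250:470,280:500];cv2.imwrite("pics/s1.png",cv2.resize(im,None,fx=2.7,fy=2.7))
im=env.capture("top")[200:360,130:330];cv2.imwrite("pics/t1.png",cv2.resize(np.clip(im*1.6,0,255).astype('uint8'),None,fx=3.5,fy=3.5))
E
```

```text
t 3.1 p [0.446  0.2759 0.1503] F [ 0.28 -0.02  0.12] q [ 0.5   0.02  1.98  0.02  1.15 -0.62] w 0.0885 rel [ 0.006 -0.015  0.029]
[[-0.04, -0.02, 0.34, 0.0, -0.01, 0.02], [-0.04, -0.02, 0.34, 0.0, -0.01, 0.02], [-0.04, -0.02, 0.34, 0.0, -0.01, 0.02], [-0.04, -0.02, 0.34, 0.0, -0.01, 0.02], [-0.04, -0.02, 0.34, 0.0, -0.01, 0.02], [-0.04, -0.01, 0.34, 0.0, -0.01, 0.02], [-0.03, -0.01, 0.34, 0.0, -0.01, 0.02], [-0.03, -0.01, 0.34, 0.0, -0.01, 0.02], [-0.03, -0.01, 0.34, 0.0, -0.01, 0.02], [-0.03, -0.01, 0.34, 0.0, -0.01, 0.02]]
max 0.3431645994636665
```

View pics/s1.png

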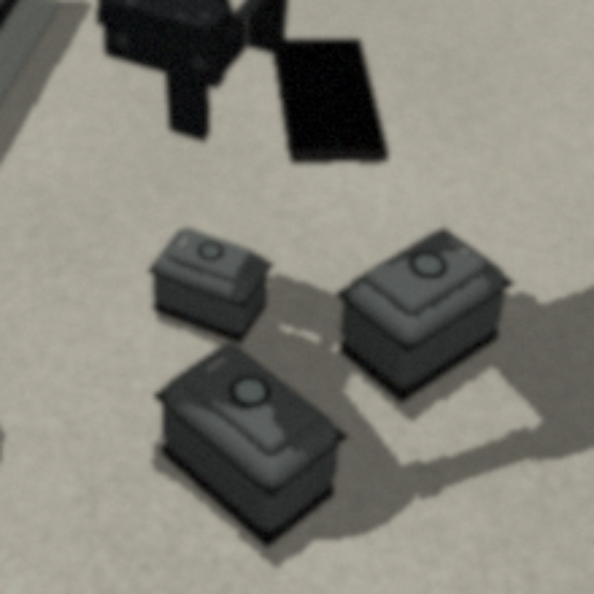

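View pics/t1.png

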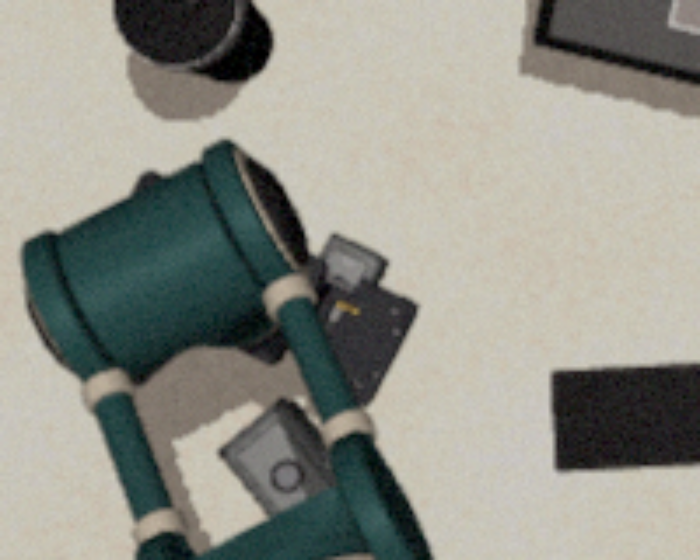

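```bash
python3 - <<'E'
from h import *
s=env.sense();R=Ro.from_rotvec(s["ee_rot"]).as_matrix();p=s["tool_pos"]
for k in(-.062,-.044,.044,.062):
    X=p+R[:,1]*k;print(k,X.round(3),(proj("side",X)-[280,250])*2.7,(proj("top",X)-[130,200])*3.5)
c=np.array([.455,.265,.05]);print((proj("side",c)-[280,250])*2.7,(proj("top",c)-[130,200])*3.5)
E
```

```text
-0.062 [0.419 0.221 0.151] [266.39713467  82.81108488] [372.41512097 336.14381391]
-0.044 [0.427 0.237 0.151] [254.40047239  97.6494595 ] [348.4500473  324.11347269]
0.044 [0.466 0.316 0.152] [190.50930526 176.67486267] [231.46194038 265.38605696]
0.062 [0.474 0.332 0.152] [176.25488987 194.30579623] [207.56818089 253.39151509]
[207.06280851 248.97421492] [331.24743021 286.8861568 ]
```

```bash
python3 - <<'E'
from h import *
s=env.sense();R=Ro.from_rotvec(s["ee_rot"]).as_matrix();p=s["tool_pos"];print(s["time"],p)
for b in(.0637,.1,.15):
  for sx in(-.0375,.0375):
    X=p+R@[sx,-.0935,-b];print(b,sx,X.round(3),"top",((proj("top",X)-[130,200])*3.5).round())
for k in(-.053,.053):
  for b in (0,.02,.04):
    X=p+R@[0,k,-b];print(k,b,((proj("side",X)-[280,250])*2.7).round())
im=env.capture("side")[120:360,250:450];cv2.imwrite("pics/s2.png",cv2.resize(im,None,fx=2.5,fy=2.5)[:600])
E
```

```text
3.2 [0.44670812 0.27620271 0.15135787]
0.0637 -0.0375 [0.439 0.175 0.214] top [430. 304.]
0.0637 0.0375 [0.372 0.208 0.215] top [376. 409.]
0.1 -0.0375 [0.439 0.175 0.25 ] top [424. 302.]
0.1 0.0375 [0.372 0.208 0.251] top [369. 410.]
0.15 -0.0375 [0.44  0.174 0.3  ] top [415. 300.]
0.15 0.0375 [0.373 0.207 0.301] top [358. 412.]
-0.053 0 [260.  90.]
-0.053 0.02 [261.  64.]
-0.053 0.04 [262.  37.]
0.053 0 [183. 185.]
0.053 0.02 [183. 158.]
0.053 0.04 [183. 130.]
```

View pics/s2.png

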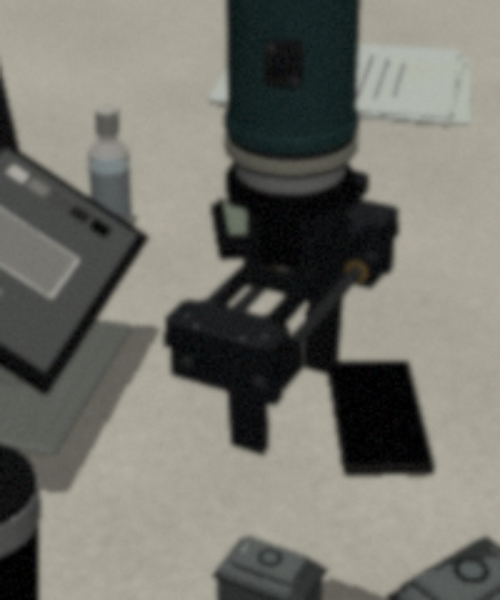

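```bash
python3 - <<'E'
from h import *
R=Ro.from_rotvec([-3.11553288e+00, -3.88064470e-01,  2.86523959e-04]).as_matrix();p=np.array([ 0.16542075, -0.65369007,  0.20003383])
for k in(-.053,.053):
  for b in (0,.02,.04):
    X=p+R@[0,k,-b];print(k,b,((proj("side",X))).round(1))
im=cv2.imread("pics/side0.png")[0:120,410:510];cv2.imwrite("pics/s3.png",cv2.resize(im,None,fx=5,fy=5))
s=env.sense();R=Ro.from_rotvec(s["ee_rot"]).as_matrix();p=s["tool_pos"]
print(s["force"],s["wrist_torque"])
# triangulate finger tips via known x-y? solve offset from side tips observed
tip=[un((250,445),(250,120),(2.5,2.5)),un((320,365),(250,120),(2.5,2.5))]
for k,u in((.053,tip[0]),(-.053,tip[1])):
  for z in(.15,.17,.19):print(k,z,ray("side",u,z).round(3),(p+R@[0,k,0]).round(3))
E
```

```text
-0.053 0 [461.8 100.2]
-0.053 0.02 [462.6  93.4]
-0.053 0.04 [463.4  86.4]
0.053 0 [447.7  89.6]
0.053 0.02 [448.4  83.1]
0.053 0.04 [449.   76.5]
[ 0.88644169 -0.55562337  0.73292406] [ 0.06928018 -0.1541403  -0.0315541 ]
0.053 0.15 [0.468 0.268 0.15 ] [0.471 0.324 0.153]
0.053 0.17 [0.468 0.294 0.17 ] [0.471 0.324 0.153]
0.053 0.19 [0.468 0.32  0.19 ] [0.471 0.324 0.153]
-0.053 0.15 [0.419 0.174 0.15 ] [0.424 0.229 0.152]
-0.053 0.17 [0.421 0.203 0.17 ] [0.424 0.229 0.152]
-0.053 0.19 [0.422 0.232 0.19 ] [0.424 0.229 0.152]
```

View pics/s3.png

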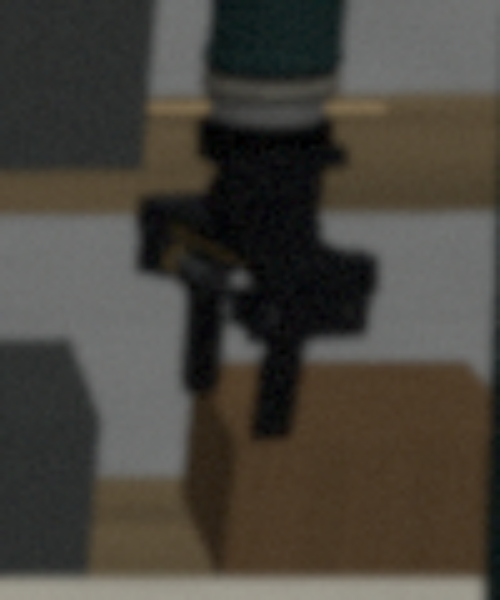

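>>> servo_tool --rows '[0,0,0,0,0,0,0,0,0,0,0,0,0,0,0,0,0,0,0,0,0,0,0,0,0,0,0,0,0,0]' --jaw 0.1

```text
time: 3.67
tool_pos: [0.4508, 0.2778, 0.1574]
ee_rot: [-0.721, -3.054, -0.027]
force: [0.3, 0.2, -0.7]
grip_width: 0.0572
```

```bash
python3 - <<'E'
from h import *
s=env.sense();print(s["grip_width"],s["tool_pos"])
R=Ro.from_rotvec(s["ee_rot"]).as_matrix();p=s["tool_pos"];w=s["grip_width"]/2+.009
for k in(-w,w):
  for b in (0,.02,.04):
    print(k,b,((proj("side",p+R@[0,k,-b])-[250,120])*2.5).round())
im=env.capture("side")[120:360,250:450];cv2.imwrite("pics/s4.png",cv2.resize(im,None,fx=2.5,fy=2.5)[:600])
E
```

```text
0.05724135692700028 [0.45080071 0.27784696 0.15739707]
-0.03762067846350014 0 [301. 415.]
-0.03762067846350014 0.02 [302. 390.]
-0.03762067846350014 0.04 [303. 365.]
0.03762067846350014 0 [250. 477.]
0.03762067846350014 0.02 [250. 451.]
0.03762067846350014 0.04 [250. 425.]
```

View pics/s4.png

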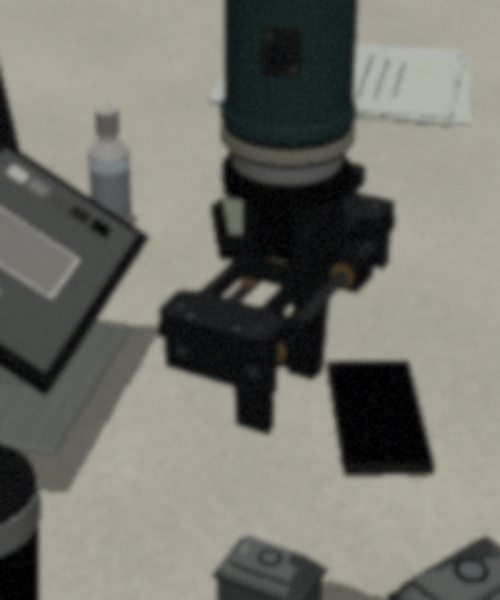

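```bash
python3 - <<'E'
from h import *
plan(np.array([.455,.265,.075]),D(2.65),4)
E
```

```text
t 3.7167 p [0.4509 0.2779 0.1575] F [-0.06 -0.34  0.44] q [ 0.49  0.01  1.97  0.02  1.15 -0.62] w 0.0526 rel [ 0.016 -0.008  0.028]
[[-0.06, -0.07, 0.51, 0.03, -0.02, 0.06], [-0.06, -0.07, 0.51, 0.03, -0.02, 0.06], [-0.06, -0.06, 0.51, 0.03, -0.02, 0.06], [-0.06, -0.06, 0.52, 0.03, -0.02, 0.06]]
max 0.5150631575253949
```

>>> servo_tool --rows '[-0.05,-0.1,0.5,0.05,0,0.05,-0.05,-0.1,0.5,0.05,0,0.05,-0.05,-0.1,0.5,0,0,0.05,-0.05,-0.05,0.5,0,0,0.05]' --jaw 1

```text
time: 4.05
tool_pos: [0.4576, 0.266, 0.0825]
ee_rot: [0.758, 3.043, 0.025]
force: [0.7, -0.0, 0.7]
grip_width: 0.0777
```

```bash
python3 - <<'E'
from h import *
plan(np.array([.455,.265,.04]),D(2.65),4)
s=env.sense();R=Ro.from_rotvec(s["ee_rot"]).as_matrix();p=s["tool_pos"];w=s["grip_width"]/2+.009
for k in(-w,w):
  for b in (0,.02,.04):
    print(k,b,((proj("side",p+R@[0,k,-b])-[250,220])*2.5).round())
im=env.capture("side")[220:460,250:500];cv2.imwrite("pics/s5.png",cv2.resize(im,None,fx=2.5,fy=2.5)[:600])
E
```

```text
t 4.05 p [0.4576 0.266  0.0825] F [ 0.68 -0.03  0.69] q [ 0.47  0.09  2.04  0.01  1.   -0.62] w 0.0777 rel [0.017 0.001 0.004]
[[0.01, -0.02, 0.27, 0.04, 0.0, 0.01], [0.01, -0.02, 0.27, 0.04, 0.0, 0.01], [0.01, -0.02, 0.27, 0.04, 0.0, 0.01], [0.01, -0.01, 0.27, 0.04, 0.0, 0.01]]
max 0.2652561918663495
-0.047847187524721495 0 [295. 233.]
-0.047847187524721495 0.02 [296. 210.]
-0.047847187524721495 0.04 [297. 187.]
0.047847187524721495 0 [230. 312.]
0.047847187524721495 0.02 [230. 288.]
0.047847187524721495 0.04 [230. 265.]
```

View pics/s5.png

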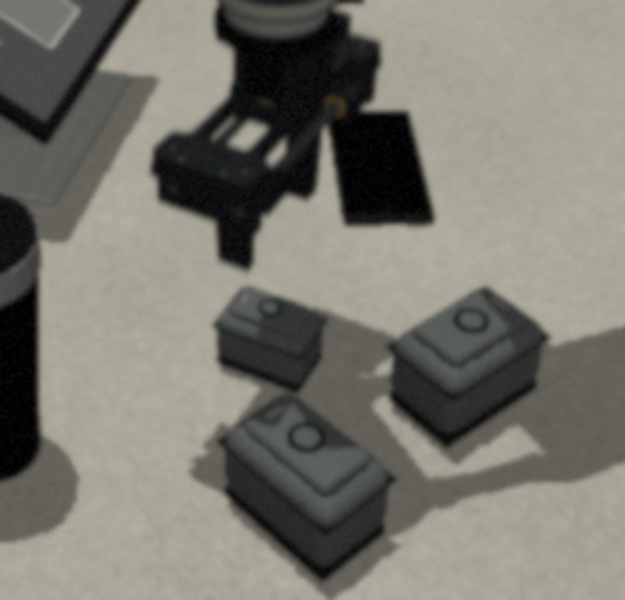

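>>> servo_tool --rows '[0,-0.05,0.3,0.05,0,0,0,-0.05,0.3,0.05,0,0,0,0,0.3,0.05,0,0,0,0,0.3,0,0,0]' --jaw 1

```text
time: 4.43
tool_pos: [0.4545, 0.2613, 0.0291]
ee_rot: [-0.759, -3.047, 0.008]
force: [-1.3, -0.2, 0.3]
grip_width: 0.0883
```

```bash
python3 - <<'E'
from h import *
plan(np.array([.455,.265,.013]),D(2.65),4)
s=env.sense();R=Ro.from_rotvec(s["ee_rot"]).as_matrix();p=s["tool_pos"];w=s["grip_width"]/2+.009
for k in(-w,w):
  for b in (0,.02,.04):
    print(k,b,((proj("side",p+R@[0,k,-b])-[250,220])*2.5).round())
im=env.capture("side")[220:460,250:500];cv2.imwrite("pics/s6.png",cv2.resize(im,None,fx=2.5,fy=2.5)[:600])
E
```

```text
t 4.4333 p [0.4545 0.2613 0.0291] F [-1.3  -0.23  0.25] q [ 0.48  0.16  2.08 -0.    0.91 -0.6 ] w 0.0883 rel [-0.006 -0.001  0.003]
[[0.01, 0.02, 0.1, -0.01, -0.0, 0.01], [0.01, 0.02, 0.1, -0.01, -0.0, 0.01], [0.01, 0.02, 0.1, -0.01, -0.0, 0.01], [0.01, 0.02, 0.1, -0.01, -0.0, 0.01]]
max 0.10086353866910006
-0.053143052144239845 0 [301. 280.]
-0.053143052144239845 0.02 [302. 259.]
-0.053143052144239845 0.04 [302. 238.]
0.053143052144239845 0 [230. 372.]
0.053143052144239845 0.02 [230. 350.]
0.053143052144239845 0.04 [230. 328.]
```

View pics/s6.png

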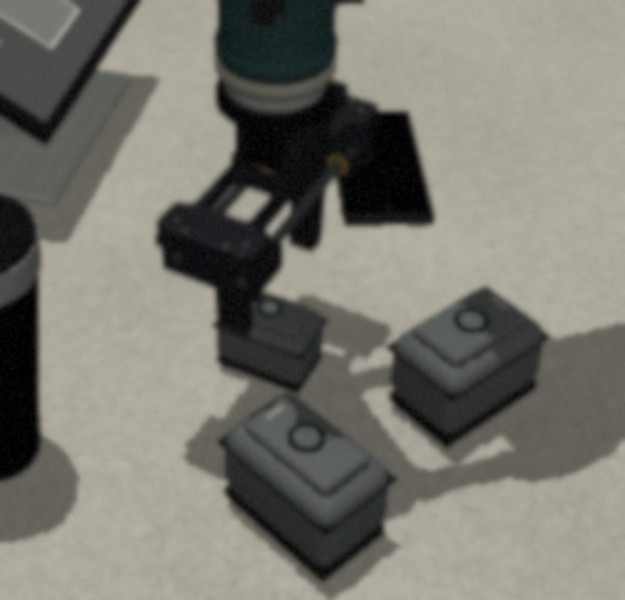

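```bash
python3 - <<'E'
from h import *
s=env.sense();R=Ro.from_rotvec(s["ee_rot"]).as_matrix();p=s["tool_pos"]
for k in(.0615,.0935):
 for sx in(-.0375,.0375):
  for b in (.0637,.08,.1,.12):
    print(k,sx,b,((proj("side",p+R@[sx,k,-b])-[250,220])*2.5).round())
E
```

```text
0.0615 -0.0375 0.0637 [177. 292.]
0.0615 -0.0375 0.08 [177. 273.]
0.0615 -0.0375 0.1 [176. 250.]
0.0615 -0.0375 0.12 [175. 226.]
0.0615 0.0375 0.0637 [278. 331.]
0.0615 0.0375 0.08 [278. 312.]
0.0615 0.0375 0.1 [278. 289.]
0.0615 0.0375 0.12 [279. 264.]
0.0935 -0.0375 0.0637 [152. 321.]
0.0935 -0.0375 0.08 [151. 303.]
0.0935 -0.0375 0.1 [150. 279.]
0.0935 -0.0375 0.12 [149. 255.]
0.0935 0.0375 0.0637 [254. 363.]
0.0935 0.0375 0.08 [254. 344.]
0.0935 0.0375 0.1 [254. 320.]
0.0935 0.0375 0.12 [254. 295.]
```

>>> servo_tool --rows '[0,0.05,0.2,0,0,0,0,0.05,0.2,0,0,0,0,0,0.2,0,0,0,0,0,0.1,0,0,0]' --jaw 1

```text
time: 4.82
tool_pos: [0.4557, 0.2652, -0.0031]
ee_rot: [-0.758, -3.045, 0.011]
force: [-0.9, 0.2, -0.3]
grip_width: 0.088
```

```bash
python3 - <<'E'
from h import *
plan(np.array([.455,.265,-.024]),D(2.65),4)
s=env.sense();print(s["wrist_torque"])
im=env.capture("side")[220:420,280:450];cv2.imwrite("pics/s7.png",cv2.resize(im,None,fx=3,fy=3)[:600])
E
```

```text
t 4.8167 p [ 0.4557  0.2652 -0.0031] F [-0.95  0.24 -0.27] q [ 0.48  0.21  2.09 -0.    0.85 -0.6 ] w 0.088 rel [-0.008 -0.002  0.004]
[[0.0, -0.0, 0.13, -0.02, -0.0, 0.01], [0.0, -0.0, 0.13, -0.02, -0.0, 0.01], [0.0, -0.0, 0.13, -0.02, -0.0, 0.01], [0.0, -0.0, 0.13, -0.02, -0.0, 0.01]]
max 0.13063021254017873
[-0.0032815  -0.1367309   0.00794696]
```

View pics/s7.png

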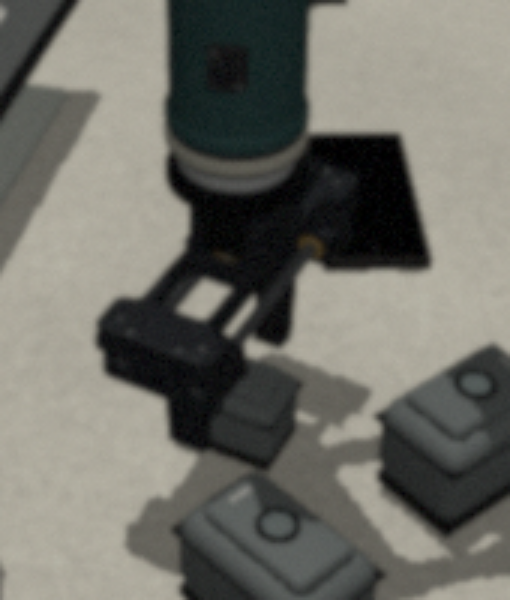

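```bash
python3 - <<'E'
from h import *
s=env.sense();R=Ro.from_rotvec(s["ee_rot"]).as_matrix();p=s["tool_pos"]
for k in(-.053,.053):
  for b in (.01,.02,.03,.04):
    print(k,b,((proj("side",p+R@[0,k,-b])-[280,220])*3).round())
E
```

```text
-0.053 0.01 [269. 368.]
-0.053 0.02 [269. 356.]
-0.053 0.03 [269. 344.]
-0.053 0.04 [270. 331.]
0.053 0.01 [185. 480.]
0.053 0.02 [185. 467.]
0.053 0.03 [185. 454.]
0.053 0.04 [185. 442.]
```

>>> servo_tool --rows '[0,0,0.12,-0.05,0,0.05,0,0,0.12,0,0,0,0,0,0.1,0,0,0,0,0,0.08,0,0,0]' --jaw 1

```text
time: 5.2
tool_pos: [0.4565, 0.2657, -0.0207]
ee_rot: [-0.769, -3.046, -0.001]
force: [-0.7, 0.5, 0.3]
grip_width: 0.0881
```

```bash
python3 - <<'E'
from h import *
plan(np.array([.455,.265,-.02]),D(2.65),4)
s=env.sense();print(s["wrist_torque"])
im=env.capture("side")[220:420,280:450];cv2.imwrite("pics/s8.png",cv2.resize(im,None,fx=3,fy=3)[:600])
E
```

```text
t 5.2 p [ 0.4565  0.2657 -0.0207] F [-0.74  0.53  0.27] q [ 0.48  0.24  2.1   0.    0.81 -0.6 ] w 0.0881 rel [ 0.001 -0.001 -0.003]
[[0.01, -0.01, -0.0, 0.0, -0.0, -0.01], [0.01, -0.01, -0.0, 0.0, -0.0, -0.01], [0.01, -0.01, -0.0, 0.0, -0.0, -0.01], [0.01, -0.01, -0.0, 0.0, -0.0, -0.01]]
max 0.008370781336232393
[ 0.01583144 -0.1172126   0.01068754]
```

View pics/s8.png

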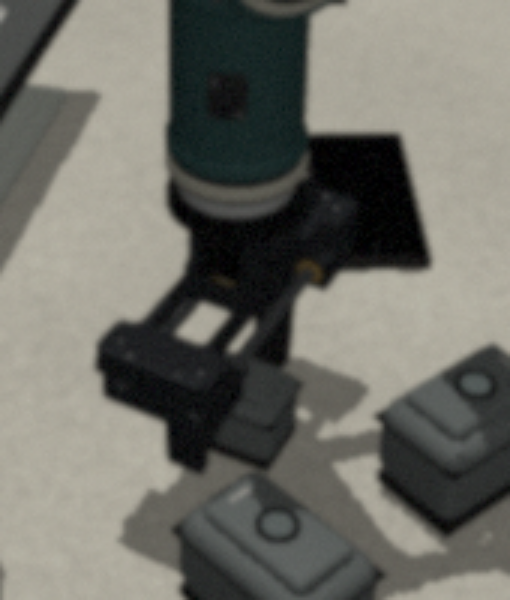

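>>> servo_tool --rows '[0,0,0,0,0,0,0,0,0,0,0,0,0,0,0,0,0,0,0,0,0,0,0,0,0,0,0,0,0,0,0,0,0,0,0,0,0,0,0,0,0,0,0,0,0,0,0,0]' --jaw -1 --newtons 25

```text
time: 5.92
tool_pos: [0.4567, 0.2657, -0.0205]
ee_rot: [-0.769, -3.046, -0.002]
force: [0.2, -0.1, -1.7]
grip_width: 0.0441
```

```bash
python3 - <<'E'
from h import *
plan(np.array([.455,.265,-.02]),D(2.65),4)
s=env.sense();print(s["wrist_torque"])
im=env.capture("side")[220:420,280:450];cv2.imwrite("pics/s9.png",cv2.resize(im,None,fx=3,fy=3)[:600])
E
```

```text
t 5.9167 p [ 0.4567  0.2657 -0.0205] F [ 0.22 -0.13 -1.69] q [ 0.48  0.24  2.1   0.    0.81 -0.6 ] w 0.0441 rel [ 0.001 -0.    -0.003]
[[0.01, -0.01, -0.0, 0.0, -0.0, -0.01], [0.01, -0.01, -0.0, 0.0, -0.0, -0.01], [0.01, -0.01, -0.0, 0.0, -0.0, -0.01], [0.01, -0.01, -0.0, 0.0, -0.0, -0.01]]
max 0.008729048147022604
[ 0.04115702 -0.17133517 -0.00110151]
```

View pics/s9.png

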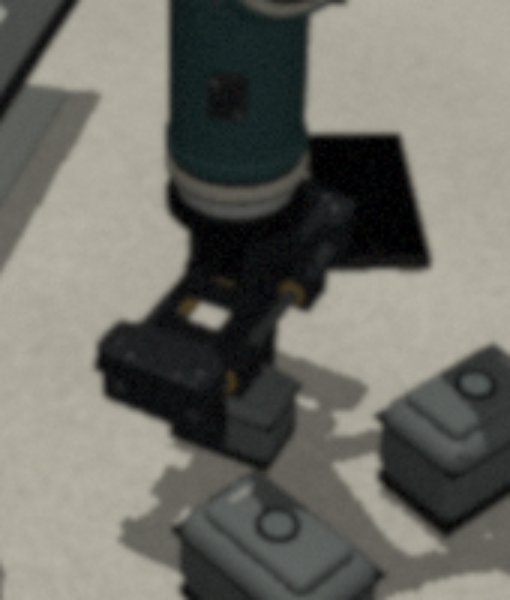

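>>> servo_tool --rows '[0,0,-0.2,0,0,0,0,0,-0.5,0,0,0,0,0,-0.6,0,0,0,0,0,-0.6,0,0,0,0,0,-0.6,0,0,0,0,0,-0.6,0,0,0,0,0,-0.6,0,0,0,0,0,-0.4,0,0,0,0,0,0,0,0,0]'

```text
time: 6.72
tool_pos: [0.4521, 0.2632, 0.1502]
ee_rot: [-0.767, -3.038, 0.009]
force: [0.2, 1.1, -1.8]
grip_width: 0.0438
```

```bash
python3 - <<'E'
from h import *
s=env.sense();R=Ro.from_rotvec(s["ee_rot"]).as_matrix();p=s["tool_pos"];print(s["time"],p,R.round(3),s["force"],s["wrist_torque"],s["grip_width"])
im=env.capture("side")[150:390,270:440];cv2.imwrite("pics/s10.png",cv2.resize(im,None,fx=2.5*1.6,fy=4)[:])
f=p+R@[0.001,-.001,-.0205]
print("foot",f,(proj("side",f)-[270,150])*4)
for x in(-.034,.034):
  for y in(-.022,.022):
    print(x,y,*[((proj("side",f+R@[x,y,-z])-[270,150])*4).round() for z in (0,.037)])
E
```

```text
6.7167 [0.45213886 0.26317253 0.15015825] [[-0.88   0.475 -0.009]
 [ 0.475  0.88  -0.004]
 [ 0.006 -0.008 -1.   ]] [ 0.22440276  1.12888086 -1.82574216] [-0.02191873 -0.17528235  0.03388173] 0.04382350502766407
foot [0.45097729 0.26284543 0.17067151] [361.4351185  543.11449724]
-0.034 -0.022 [315. 492.] [314. 419.]
-0.034 0.022 [262. 547.] [261. 473.]
0.034 -0.022 [461. 539.] [464. 465.]
0.034 0.022 [412. 598.] [414. 522.]
```

View pics/s10.png

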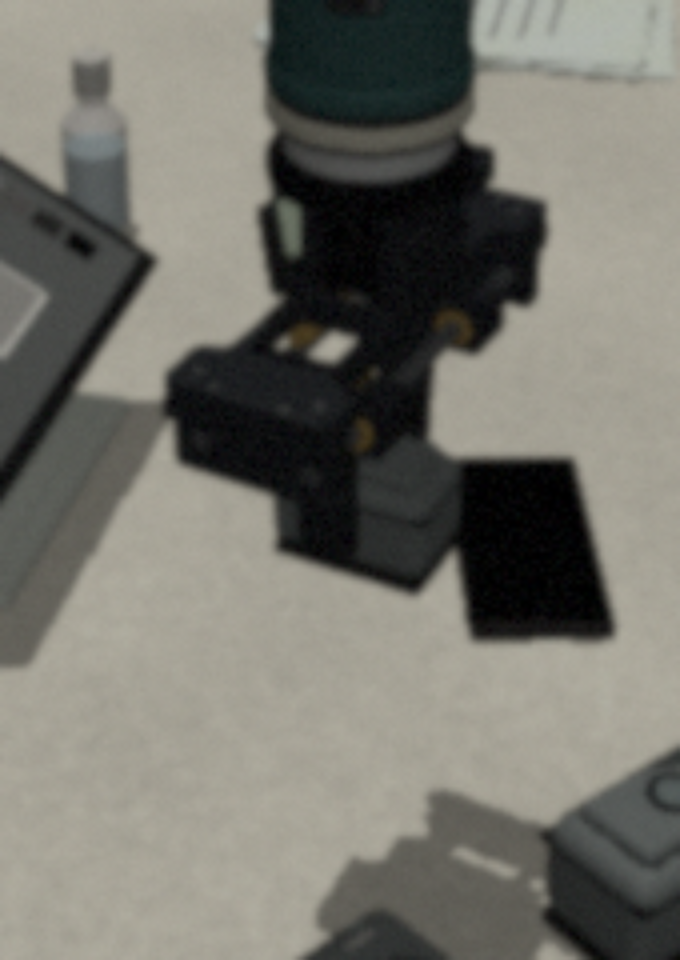

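```bash
python3 - <<'E'
from h import *
Rg=S(.53,-.24);n=-Rg[:,2];c=np.array([.6656,-.0184,.132])
f=c+.09*n;p=f-Rg@[.005,0,-.0205];print(p,n)
plan(p,Rg,12)
E
```

```text
[ 0.63566285 -0.01107388  0.19449276] [-0.49104373  0.1201666   0.86280707]
t 6.7667 p [0.4516 0.2629 0.1488] F [ 0.33  0.2  -1.66] q [ 0.48  0.02  1.98  0.    1.15 -0.6 ] w 0.044 rel [-0.075 -0.535 -0.246]
[[-0.61, -0.32, -0.1, -0.05, -0.37, -0.17], [-0.6, -0.33, -0.07, -0.05, -0.37, -0.17], [-0.6, -0.35, -0.05, -0.05, -0.37, -0.17], [-0.59, -0.36, -0.02, -0.05, -0.37, -0.17], [-0.59, -0.37, 0.0, -0.05, -0.37, -0.17], [-0.58, -0.38, 0.03, -0.05, -0.37, -0.17], [-0.57, -0.39, 0.05, -0.05, -0.37, -0.17], [-0.56, -0.41, 0.07, -0.05, -0.37, -0.17], [-0.55, -0.42, 0.09, -0.05, -0.37, -0.17], [-0.53, -0.43, 0.11, -0.05, -0.37, -0.17]]
[[-0.52, -0.44, 0.14, -0.05, -0.37, -0.17], [-0.5, -0.45, 0.16, -0.05, -0.37, -0.17]]
max 0.6076970574566544
```

>>> servo_tool --rows '[-0.3,-0.2,-0.3,-0.05,-0.3,-0.15,-0.6,-0.3,-0.3,-0.05,-0.4,-0.15,-0.6,-0.35,-0.2,-0.05,-0.4,-0.15,-0.6,-0.35,-0.1,-0.05,-0.4,-0.15,-0.6,-0.35,0,-0.05,-0.4,-0.15,-0.6,-0.4,0,-0.05,-0.4,-0.15,-0.55,-0.4,0,-0.05,-0.4,-0.15,-0.55,-0.4,0,-0.05,-0.4,-0.15,-0.5,-0.4,0,-0.05,-0.4,-0.15,-0.4,-0.4,0,-0.05,-0.3,-0.15]'

```text
time: 7.6
tool_pos: [0.5778, 0.0428, 0.2082]
ee_rot: [0.391, 2.674, -0.1]
force: [0.6, 0.5, -1.0]
grip_width: 0.044
```

```bash
python3 - <<'E'
from h import *
Rg=S(.53,-.24);n=-Rg[:,2];c=np.array([.6656,-.0184,.132])
f=c+.09*n;p=f-Rg@[.005,0,-.0205]
plan(p,Rg,4)
cv2.imwrite("pics/s11.png",cv2.resize(env.capture("side")[60:300,180:440],None,fx=2.5,fy=2.5))
cv2.imwrite("pics/t11.png",cv2.resize(np.clip(env.capture("top")[100:340,200:440]*1.6,0,255).astype('uint8'),None,fx=2.5,fy=2.5))
E
```

```text
t 7.6 p [0.5778 0.0428 0.2082] F [ 0.64  0.49 -0.99] q [ 0.16 -0.19  2.13 -0.27  0.82 -0.98] w 0.044 rel [-0.032 -0.086 -0.042]
[[-0.36, -0.22, 0.27, -0.07, -0.18, -0.09], [-0.35, -0.22, 0.28, -0.07, -0.18, -0.09], [-0.35, -0.23, 0.28, -0.07, -0.18, -0.09], [-0.34, -0.24, 0.29, -0.07, -0.18, -0.09]]
max 0.3628843948202955
```

View pics/s11.png

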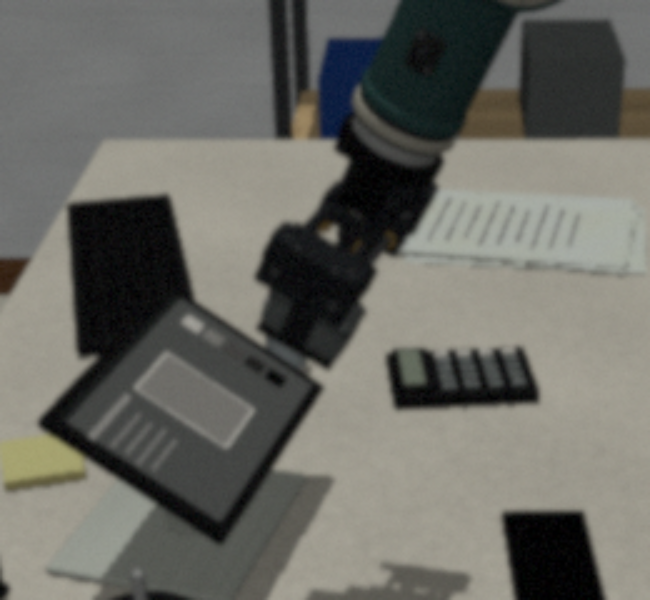

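View pics/t11.png

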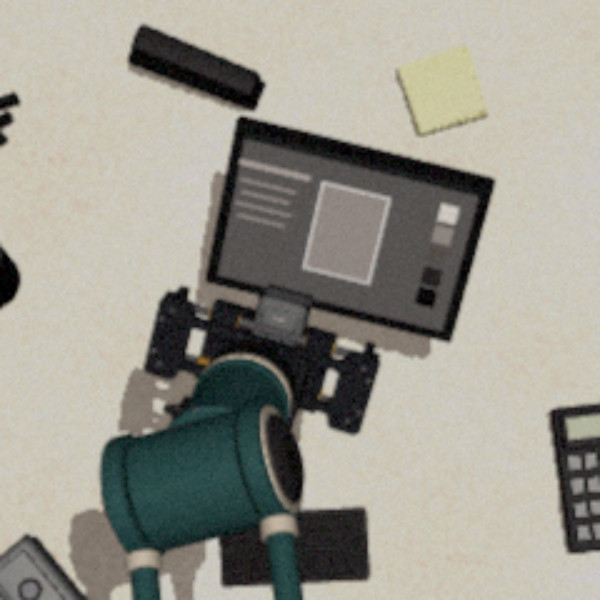

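```bash
python3 - <<'E'
from h import *
s=env.sense();R=Ro.from_rotvec(s["ee_rot"]).as_matrix();p=s["tool_pos"];print(p)
for nm,f in(("tool",p+R@[.005,0,-.0205]),("world",p+[0,0,.033]+R@[.005,0,.0125])):
  print(nm,f)
  for x in(-.034,.034):
   for y in(-.022,.022):
    for z in(0,.037):
     X=f+R@[x,y,-z];print(x,y,z,"top",((proj("top",X)-[200,100])*2.5).round(),"side",((proj("side",X)-[180,60])*2.5).round())
a=cv2.imread("pics/s11.png")[200:400,230:400];b=cv2.imread("pics/t11.png")[250:380,200:360]
cv2.imwrite("pics/z11.png",np.hstack([cv2.resize(a,(400,470)),cv2.resize(b,(400,325))[:470] if 0 else cv2.copyMakeBorder(cv2.resize(b,(400,325)),0,145,0,0,0)]))
E
```

```text
[0.57717635 0.04162988 0.20813585]
tool [0.56449744 0.04563638 0.22452008]
-0.034 -0.022 0 top [310. 300.] side [275. 302.]
-0.034 -0.022 0.037 top [304. 312.] side [292. 265.]
-0.034 0.022 0 top [262. 285.] side [253. 327.]
-0.034 0.022 0.037 top [255. 297.] side [270. 289.]
0.034 -0.022 0 top [290. 368.] side [350. 346.]
0.034 -0.022 0.037 top [284. 382.] side [368. 310.]
0.034 0.022 0 top [244. 354.] side [330. 372.]
0.034 0.022 0.037 top [236. 368.] side [349. 336.]
world [0.57794075 0.04127795 0.22769926]
-0.034 -0.022 0 top [314. 284.] side [259. 296.]
-0.034 -0.022 0.037 top [309. 296.] side [275. 259.]
-0.034 0.022 0 top [267. 270.] side [236. 320.]
-0.034 0.022 0.037 top [260. 281.] side [252. 283.]
0.034 -0.022 0 top [295. 353.] side [333. 340.]
0.034 -0.022 0.037 top [289. 367.] side [351. 304.]
0.034 0.022 0 top [248. 339.] side [313. 366.]
0.034 0.022 0.037 top [241. 352.] side [331. 329.]
```

View pics/z11.png

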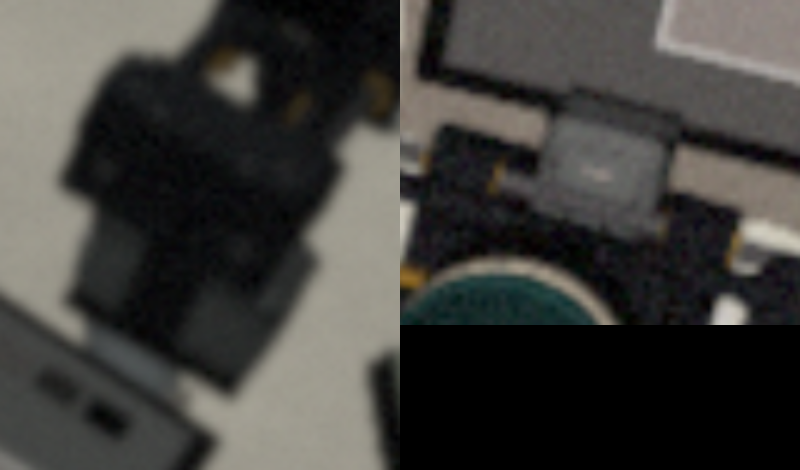

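```bash
cat >> h.py <<'E'
OFF=np.array([.005,-.002,-.0205]);CEN=np.array([.6656,-.0184,.132])
def hov(h,n,c=CEN,sl=.53,ps=-.24):
    Rg=S(sl,ps);plan(c-h*Rg[:,2]-Rg@OFF,Rg,n)
E
python3 - <<'E'
from h import *
hov(.06,5)
E
```

```text
t 7.7 p [0.5772 0.0416 0.2081] F [ 0.02  0.08 -2.06] q [ 0.16 -0.19  2.13 -0.27  0.82 -0.98] w 0.0438 rel [-0.033 -0.088 -0.045]
[[-0.3, -0.15, 0.36, -0.06, -0.15, -0.08], [-0.3, -0.16, 0.37, -0.06, -0.15, -0.08], [-0.29, -0.16, 0.37, -0.06, -0.15, -0.08], [-0.28, -0.17, 0.38, -0.06, -0.15, -0.08], [-0.27, -0.17, 0.38, -0.06, -0.15, -0.08]]
max 0.380568989604179
```

>>> servo_tool --rows '[-0.3,-0.2,0.2,-0.05,-0.15,-0.1,-0.4,-0.2,0.3,-0.05,-0.15,-0.1,-0.3,-0.2,0.3,-0.05,-0.15,-0.1,-0.3,-0.2,0.3,-0.05,-0.15,-0.1,-0.2,-0.1,0.3,-0.05,-0.15,0,-0.1,0,0.2,0,0,0,0,0,0,0,0,0]'

```text
time: 8.28
tool_pos: [0.6456, -0.0148, 0.1669]
ee_rot: [0.315, 2.612, -0.086]
force: [-0.5, -0.3, -1.6]
grip_width: 0.0437
```

```bash
python3 - <<'E'
from h import *
hov(.03,4)
s=env.sense();R=Ro.from_rotvec(s["ee_rot"]).as_matrix();f=s["tool_pos"]+R@OFF
n=S(.53,-.24);print("foot rel target (screen x,y,z)",n.T@(f-CEN)*[-1,1,-1],"wt",s["wrist_torque"])
cv2.imwrite("pics/s12.png",cv2.resize(env.capture("side")[140:300,180:340],None,fx=3.7,fy=3.7,interpolation=cv2.INTER_CUBIC))
cv2.imwrite("pics/t12.png",cv2.resize(np.clip(env.capture("top")[130:280,260:420]*1.6,0,255).astype('uint8'),None,fx=4,fy=4,interpolation=cv2.INTER_CUBIC))
E
```

```text
t 8.2833 p [ 0.6456 -0.0148  0.1669] F [-0.53 -0.29 -1.57] q [ 0.01 -0.07  2.12 -0.22  0.6  -1.17] w 0.0437 rel [-0.002 -0.017  0.001]
[[-0.03, 0.02, 0.19, -0.01, -0.04, 0.0], [-0.03, 0.02, 0.19, -0.01, -0.04, 0.0], [-0.03, 0.02, 0.19, -0.01, -0.04, 0.0], [-0.03, 0.02, 0.19, -0.01, -0.04, 0.0]]
max 0.19240946593963862
foot rel target (screen x,y,z) [-0.0044963  -0.00320879  0.06089397] wt [0.17362808 0.20324976 0.06189336]
```

View pics/s12.png

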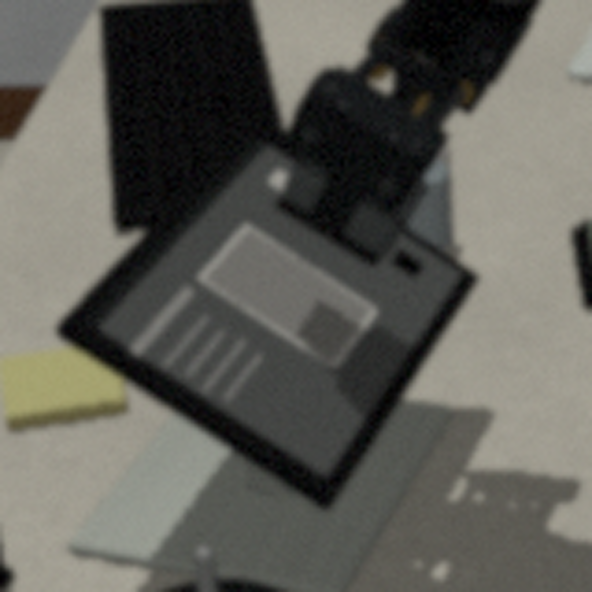

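View pics/t12.png

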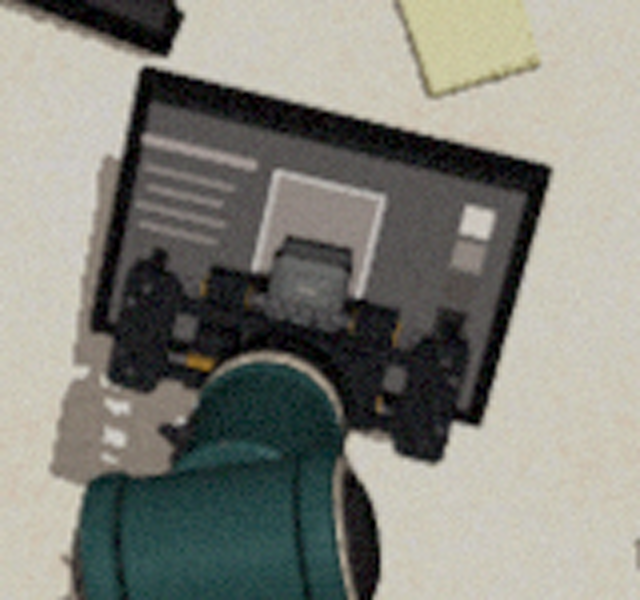

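```bash
python3 - <<'E'
from h import *
s=env.sense();R=Ro.from_rotvec(s["ee_rot"]).as_matrix();p=s["tool_pos"];f=p+R@OFF
for x,y in((-.032,-.02),(-.032,.02),(.032,-.02),(.032,.02)):
  X=f+R@[x,y,0];print(x,y,"side",((proj("side",X)-[180,140])*3.7).round(),"top",((proj("top",X)-[260,130])*4).round())
X=f+R@[-.034,.022,-.013];Y=f+R@[.034,.022,-.013];print(((proj("side",X)-[180,140])*3.7).round(),((proj("side",Y)-[180,140])*3.7).round())
im=env.capture("side")[175:225,240:300];cv2.imwrite("pics/s13.png",cv2.resize(np.clip(im*2.2,0,255).astype('uint8'),None,fx=12,fy=12,interpolation=cv2.INTER_CUBIC))
for x,y in((-.032,.02),(.032,.02)):print(((proj("side",f+R@[x,y,0])-[240,175])*12).round())
E
```

```text
-0.032 -0.02 side [305. 172.] top [350. 256.]
-0.032 0.02 side [278. 204.] top [283. 239.]
0.032 -0.02 side [401. 234.] top [326. 356.]
0.032 0.02 side [376. 267.] top [260. 340.]
[282. 187.] [388. 254.]
[181. 242.]
[501. 446.]
```

View pics/s13.png

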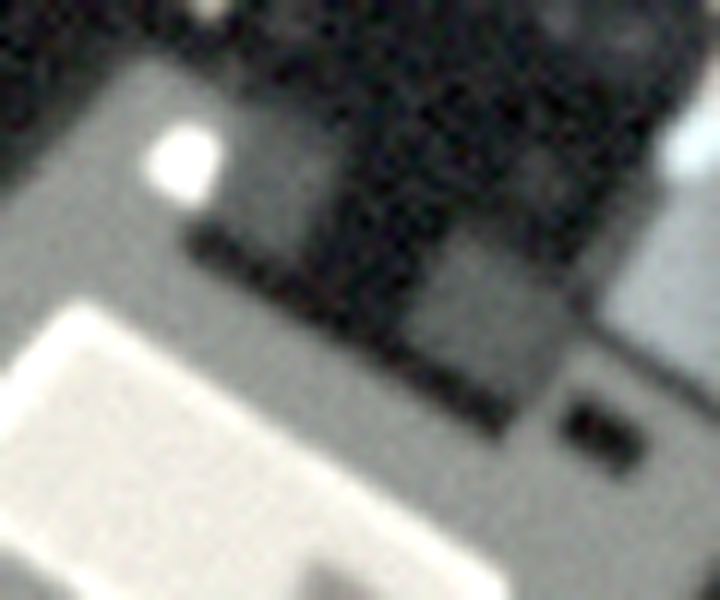

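```bash
python3 - <<'E'
from h import *
g=lambda X:(proj("side",X)-[240,175])*12
for sl in(.51,.53,.55):
  Q=S(sl,-.24)
  a,b=g(CEN+Q@[-.046,-.034,0]),g(CEN+Q@[.046,-.034,0]);print(sl,"outline -y edge",a.round(),b.round(),np.degrees(np.arctan2(*(b-a)[::-1])))
  a,b=g(CEN+Q@[-.046,.034,0]),g(CEN+Q@[.046,.034,0]);print(sl,"outline +y edge",np.degrees(np.arctan2(*(b-a)[::-1])))
  f=CEN-Q@[.0045,0.0032,.061]
  a,b=g(f+Q@[-.032,.02,0]),g(f+Q@[.032,.02,0]);print("meter edge",np.degrees(np.arctan2(*(b-a)[::-1])))
s=cv2.imread("pics/side0.png");cv2.imwrite("pics/o.png",cv2.resize(s[195:245,225:290],None,fx=12,fy=12,interpolation=cv2.INTER_CUBIC))
E
```

```text
0.51 outline -y edge [ 65. 303.] [496. 576.] 32.33604447060922
0.51 outline +y edge 32.2691287900025
meter edge 32.367568772950406
0.53 outline -y edge [ 67. 300.] [494. 580.] 33.252801050544264
0.53 outline +y edge 33.16233393793674
meter edge 33.295152188408515
0.55 outline -y edge [ 69. 296.] [492. 583.] 34.16817759914923
0.55 outline +y edge 34.054172915800166
meter edge 34.22126650973535
```

View pics/o.png

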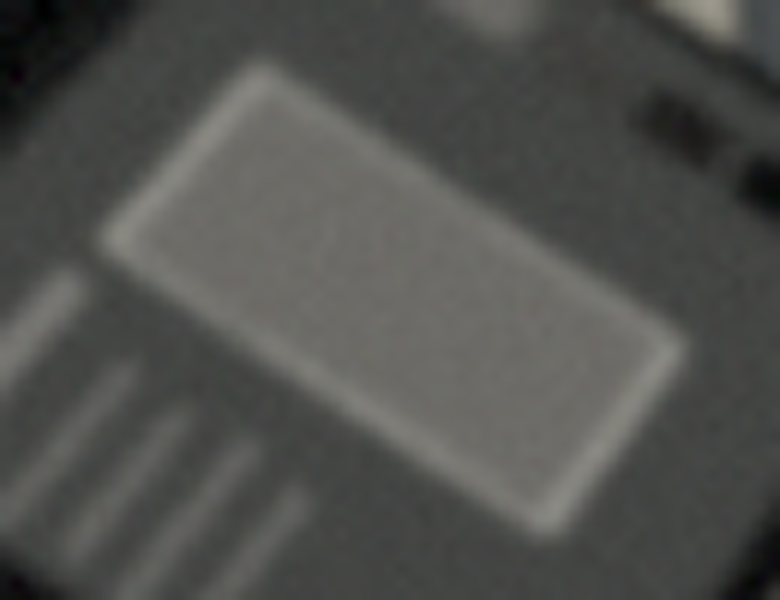

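```bash
cat >> h.py <<'E'
def edge(im,o,f,u0,u1,v0,v1,half=26):
    # subpixel dark->bright transition below line (u0,v0)-(u1,v1) in crop coords scaled f
    g=cv2.GaussianBlur(cv2.cvtColor(im,cv2.COLOR_BGR2GRAY).astype(np.float32),(0,0),4);pts=[]
    for u in range(u0,u1,3):
        vc=int(v0+(v1-v0)*(u-u0)/(u1-u0));col=g[vc-half:vc+half,u];d=np.diff(col);pts.append((u,vc-half+.5+np.argmax(d)))
    vx,vy,_,_=cv2.fitLine(np.float32(pts),cv2.DIST_HUBER,0,.01,.01).ravel();return np.degrees(np.arctan(vy/vx)),pts[0],pts[-1]
E
python3 - <<'E'
from h import *
im=cv2.imread("pics/s13.png");print(edge(im,0,12,205,485,258,430))
o=cv2.imread("pics/o.png");print(edge(o,0,12,130,520,255,512),edge(255-o,0,12,130,520,270,530),edge(255-o,0,12,300,650,85,320),edge(o,0,12,300,650,78,310))
E
```

```text
(np.float32(30.993652), (205, np.float64(268.5)), (484, np.float64(437.5)))
(np.float32(33.41386), (130, np.float64(229.5)), (517, np.float64(492.5))) (np.float32(33.28329), (130, np.float64(268.5)), (517, np.float64(521.5))) (np.float32(33.839363), (300, np.float64(109.5)), (648, np.float64(339.5))) (np.float32(33.170918), (300, np.float64(83.5)), (648, np.float64(311.5)))
```

>>> servo_tool --rows '[-0.1,0.05,0.2,0,-0.2,0,-0.05,0.05,0.3,0,-0.2,0,0,0,0.2,0,0,0,0,0,0.2,0,0,0,0,0,0.1,0,0,0,0,0,0,0,0,0]'

```text
time: 8.93
tool_pos: [0.6743, -0.0126, 0.141]
ee_rot: [0.302, 2.558, -0.089]
force: [-0.2, 0.4, -2.3]
grip_width: 0.0441
```

```bash
python3 - <<'E'
from h import *
hov(.0,4,sl=.555)
s=env.sense();R=Ro.from_rotvec(s["ee_rot"]).as_matrix();f=s["tool_pos"]+R@OFF
n=S(.53,-.24);print("foot rel",n.T@(f-CEN)*[-1,1,-1],"slope",np.arccos(-R[2,2]),"wt",s["wrist_torque"],f)
im=env.capture("side")[180:240,225:295];cv2.imwrite("pics/s14.png",cv2.resize(np.clip(im*1.8,0,255).astype('uint8'),None,fx=10,fy=10,interpolation=cv2.INTER_CUBIC))
for x,y in((-.032,.02),(.032,.02)):print(((proj("side",f+R@[x,y,0])-[225,180])*10).round())
im=env.capture("top")[150:240,290:390];cv2.imwrite("pics/t14.png",cv2.resize(np.clip(im*1.8,0,255).astype('uint8'),None,fx=6,fy=6,interpolation=cv2.INTER_CUBIC))
E
```

```text
t 8.9333 p [ 0.6743 -0.0126  0.141 ] F [-0.16  0.41 -2.28] q [ 0.02 -0.    2.14 -0.31  0.47 -1.08] w 0.0441 rel [0.002 0.014 0.004]
[[0.04, -0.04, 0.15, 0.0, 0.03, 0.01], [0.04, -0.04, 0.15, 0.0, 0.03, 0.01], [0.04, -0.04, 0.15, 0.0, 0.03, 0.01], [0.04, -0.04, 0.15, 0.0, 0.03, 0.01]]
max 0.15263821745065437
foot rel [0.0048832  0.00568315 0.02450027] slope 0.5686298602960088 wt [0.11011541 0.2015823  0.04758024] [ 0.65901269 -0.01093713  0.15560763]
[176. 268.]
[434. 447.]
```

View pics/s14.png

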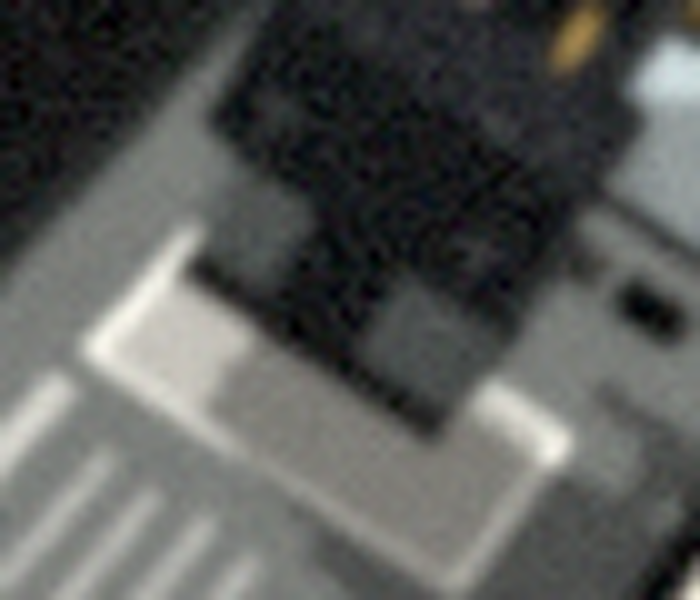

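View pics/t14.png

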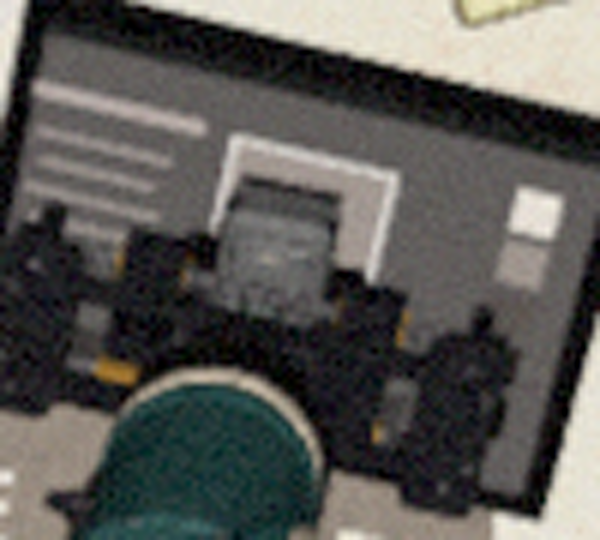

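>>> servo_tool --rows '[0.05,-0.06,0.1,0,0.1,0,0.05,-0.06,0.1,0,0,0,0,0,0.1,0,0,0,0,0,0.05,0,0,0]'

```text
time: 9.37
tool_pos: [0.6786, -0.019, 0.1293]
ee_rot: [0.304, 2.567, -0.086]
force: [-0.0, 0.5, -1.3]
grip_width: 0.0445
```

```bash
cat >> h.py <<'E'
def st():
    s=env.sense();R=Ro.from_rotvec(s["ee_rot"]).as_matrix();f=s["tool_pos"]+R@OFF;n=S(.533,-.24)
    d=(Ro.from_matrix(R).inv()*Ro.from_matrix(S(.557,-.24))).as_rotvec()
    print("t",round(s["time"],2),"foot rel",(n.T@(f-CEN)*[-1,1,-1]*1e3).round(1),"rot to go",d.round(3),"Fn",round(-n[:,2]@s["force"],2),"F",s["force"].round(2),"wt",s["wrist_torque"].round(3),"w",round(s["grip_width"],4))
E
python3 -c "from h import *;st()"
```

```text
t 9.37 foot rel [ 4.1  0.5 11.5] rot to go [0.003 0.003 0.003] Fn -1.02 F [-0.01  0.51 -1.26] wt [0.14  0.248 0.016] w 0.0445
```

>>> servo_tool --rows '[0.1,0,0.08,0,0,0,0,0,0.06,0,0,0]'

```text
time: 9.53
tool_pos: [0.6783, -0.0194, 0.1218]
ee_rot: [0.305, 2.566, -0.086]
force: [-0.2, 0.0, -1.7]
grip_width: 0.0438
```

```bash
python3 - <<'E'
from h import *
st()
im=env.capture("side")[180:240,225:295];cv2.imwrite("pics/s15.png",cv2.resize(np.clip(im*1.8,0,255).astype('uint8'),None,fx=10,fy=10,interpolation=cv2.INTER_CUBIC))
im=env.capture("top")[150:240,290:390];cv2.imwrite("pics/t15.png",cv2.resize(np.clip(im*1.8,0,255).astype('uint8'),None,fx=6,fy=6,interpolation=cv2.INTER_CUBIC))
st()
E
```

```text
t 9.53 foot rel [ 0.1 -0.   5.2] rot to go [0.003 0.002 0.002] Fn -1.39 F [-0.17  0.05 -1.72] wt [ 0.071  0.281 -0.017] w 0.0438
t 9.63 foot rel [0.8 0.2 5.3] rot to go [0.003 0.003 0.003] Fn -1.12 F [-0.67 -0.11 -1.67] wt [ 0.129  0.228 -0.014] w 0.0437
```

View pics/s15.png

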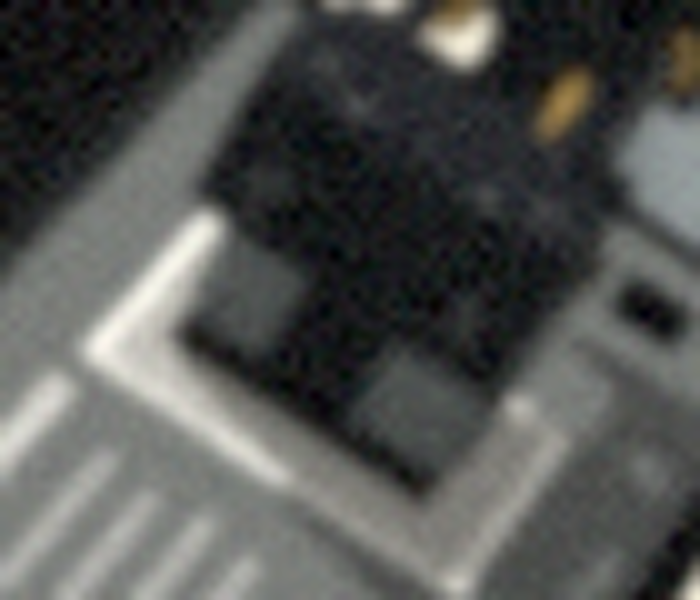

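View pics/t15.png

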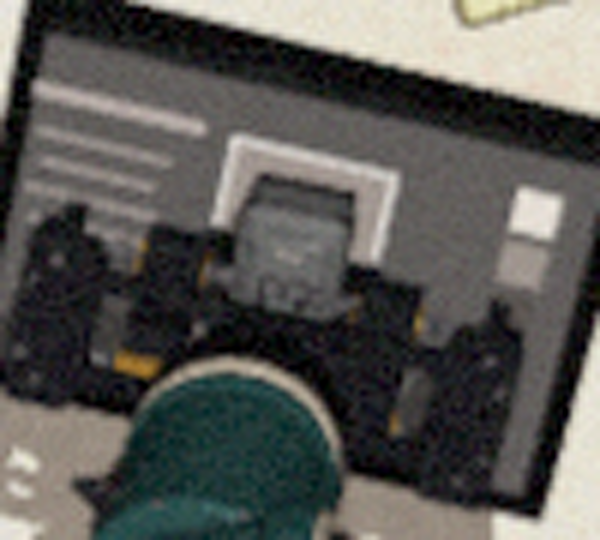

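>>> servo_tool --rows '[0.02,0,0.06,0,0.08,0,0,0,0.04,0,0,0]'

```text
time: 9.8
tool_pos: [0.6804, -0.0196, 0.1191]
ee_rot: [0.306, 2.576, -0.085]
force: [-14.7, 3.7, 15.0]
grip_width: 0.044
```

```bash
python3 -c "from h import *;st()"
```

```text
t 9.8 foot rel [0.7 0.3 1.8] rot to go [ 0.003 -0.007  0.003] Fn 20.67 F [-14.74   3.74  15.03] wt [0.024 1.124 0.026] w 0.044
```

>>> servo_tool --rows '[0,0,0.01,0,0,0]'

```text
time: 9.88
tool_pos: [0.6804, -0.0196, 0.1192]
ee_rot: [0.306, 2.576, -0.086]
force: [-7.9, 2.1, 3.7]
grip_width: 0.0442
```

```bash
python3 -c "from h import *;st()"
```

```text
t 9.88 foot rel [0.8 0.3 1.9] rot to go [ 0.002 -0.007  0.003] Fn 7.37 F [-7.89  2.1   3.75] wt [ 0.17   0.931 -0.013] w 0.0442
```

>>> servo_tool --rows '[0.01,0,0.01,0,0,0,0.005,0,0.01,0,0,0]'

```text
time: 10.05
tool_pos: [0.6803, -0.0196, 0.1192]
ee_rot: [0.306, 2.576, -0.086]
force: [-4.3, 0.5, 2.2]
grip_width: 0.0439
```

```bash
python3 - <<'E'
from h import *
st()
im=env.capture("side")[180:240,225:295];cv2.imwrite("pics/s16.png",cv2.resize(np.clip(im*1.8,0,255).astype('uint8'),None,fx=10,fy=10,interpolation=cv2.INTER_CUBIC))
im=env.capture("top")[150:240,290:390];cv2.imwrite("pics/t16.png",cv2.resize(np.clip(im*1.8,0,255).astype('uint8'),None,fx=6,fy=6,interpolation=cv2.INTER_CUBIC))
st()
E
```

```text
t 10.05 foot rel [0.7 0.3 2. ] rot to go [ 0.002 -0.008  0.003] Fn 4.06 F [-4.31  0.51  2.17] wt [ 0.006  0.578 -0.12 ] w 0.0439
t 10.15 foot rel [0.7 0.3 1.9] rot to go [ 0.002 -0.007  0.003] Fn 6.41 F [-4.98  0.92  4.46] wt [ 0.019  0.673 -0.109] w 0.044
```

View pics/s16.png

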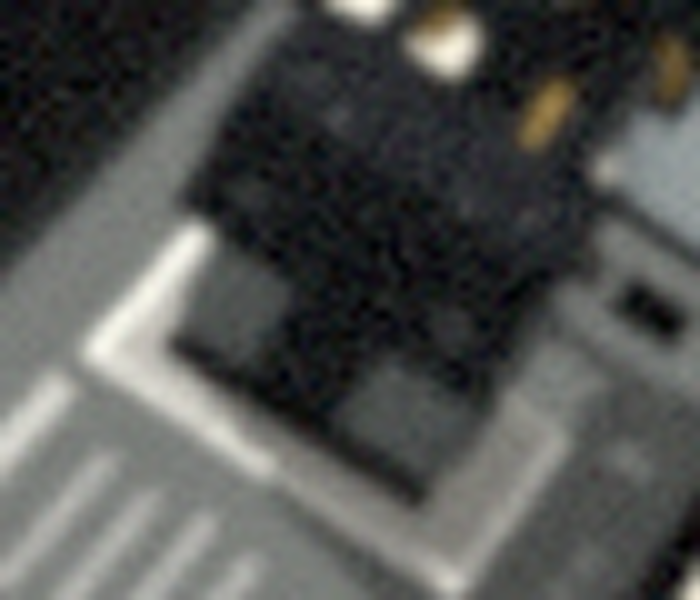

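View pics/t16.png

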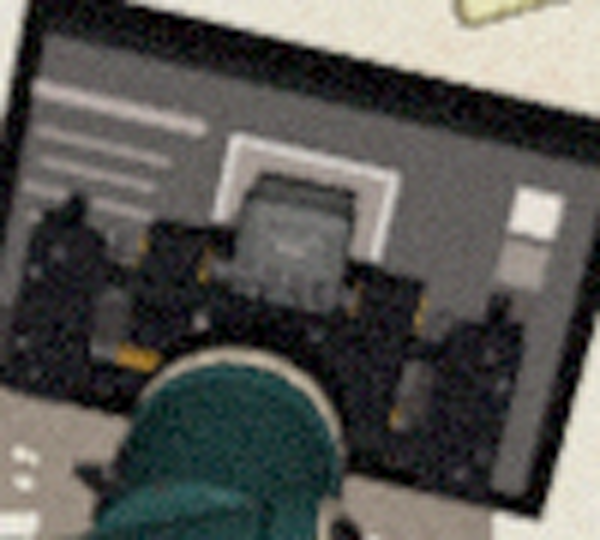

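>>> servo_tool --rows '[0,0,0.01,0,0,0,0,0,0.01,0,0,0,0,0,0.01,0,0,0,0,0,0.01,0,0,0,0,0,0.01,0,0,0,0,0,0.01,0,0,0,0,0,0.01,0,0,0,0,0,0.01,0,0,0]'

```text
time: 10.82
tool_pos: [0.6803, -0.0196, 0.1191]
ee_rot: [0.307, 2.578, -0.087]
force: [-6.7, 1.0, 5.1]
grip_width: 0.044
```

```bash
python3 - <<'E'
from h import *
for i in range(4):
    st();im=env.capture("side")
st()
a=edge(cv2.resize(im[180:240,225:295],None,fx=10,fy=10,interpolation=cv2.INTER_CUBIC),0,10,190,405,362,500,22);print(a)
cv2.imwrite("pics/s17.png",im[60:360,130:450])
E
```

```text
t 10.82 foot rel [0.7 0.3 1.9] rot to go [ 0.001 -0.009  0.003] Fn 7.76 F [-6.66  1.    5.06] wt [ 0.036  0.782 -0.099] w 0.044
t 10.87 foot rel [0.7 0.3 1.9] rot to go [ 0.001 -0.009  0.003] Fn 6.92 F [-6.75  1.09  4.02] wt [ 0.041  0.755 -0.154] w 0.0436
t 10.92 foot rel [0.7 0.3 1.9] rot to go [ 0.001 -0.009  0.003] Fn 7.73 F [-8.04  1.34  4.18] wt [ 0.026  0.736 -0.062] w 0.0436
t 10.97 foot rel [0.7 0.3 1.9] rot to go [ 0.001 -0.009  0.003] Fn 7.77 F [-6.67  1.71  4.96] wt [ 0.055  0.84  -0.043] w 0.0436
t 11.02 foot rel [0.7 0.3 1.9] rot to go [ 0.001 -0.009  0.003] Fn 7.37 F [-6.75  0.37  4.64] wt [ 0.034  0.809 -0.095] w 0.0442
(np.float32(32.311222), (190, np.float64(363.5)), (403, np.float64(500.5)))
```

View pics/s17.png

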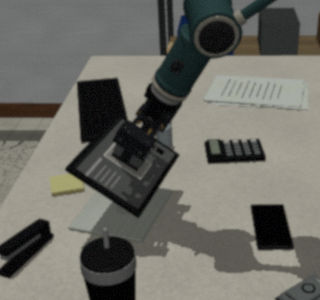

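```bash
python3 - <<'E'
from h import *
a=cv2.imread("pics/top0.png");b=env.capture("top")
for n,(r,c,rr,cc) in dict(top_edge=(140,285,60,115),phone=(298,284,40,68),tumbler=(180,158,48,55),calc=(255,415,70,55)).items():
    print(n,cv2.phaseCorrelate(np.float32(cv2.cvtColor(a[r:r+rr//(1 if n!='top_edge' else 2),c:c+cc],6)),np.float32(cv2.cvtColor(b[r:r+rr//(1 if n!='top_edge' else 2),c:c+cc],6))))
st();print(env.job_done());st()
E
```

```text
top_edge ((0.0722155998615861, 0.005704094510463165), 0.9464313046137491)
phone ((5.745517379348286, -25.312884929260015), 0.02467450267738766)
tumbler ((0.13151625381970433, -0.021606537900829892), 1.0012779610024558)
calc ((0.09798616096740886, -0.007881475888957823), 0.9757213327619765)
t 11.07 foot rel [0.7 0.3 1.9] rot to go [ 0.001 -0.009  0.003] Fn 8.19 F [-7.02  1.69  5.24] wt [ 0.054  0.781 -0.07 ] w 0.044
the job is handed in; nothing more can be done
None
the job is handed in; nothing more can be done
```

I picked up the smallest of the three grey meters and leaned it to the screen's slope of about 0.53 rad. I then pressed it flush inside the outline and handed the job in at about 11 s with it still in the gripper. The hand-in gives no verdict, so what follows is my own last checks.

**Checks that passed:**
- **Grip and press:** the finger opening was 44 mm (25 N grip set), with a steady push of about 8–9 N. The force briefly reached about 22 N at first contact, below the 40 N limit.
- **Position:** by my estimate the meter's centre is about 1 mm from the outline's centre, and both pictures show even gaps around it.
- **Screen and desk:** the screen's upper edge, the tumbler and the calculator moved by 0.13 px or less in the top view. I did not measure the gel bottle.

**Checks that disagreed or failed:**
- **Tool height:** the reported tool position sat about 33–38 mm beyond the visible fingertips, along the fingers. It read below the desk with no contact, so I worked from the pictures and the contact force instead.
- **Tilt:** the meter's lower edge measured 32.3–33.0° in the picture against 33.1–33.4° for the outline. That is about 0.02 rad at most, inside the 0.05 limit.
- **Sideways force:** a sideways force of a few newtons, directed down the screen, remained at the end.
- **Phone:** the image-shift check failed because the arm hid it from above. In the last side view it looks to be where it started.

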